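# Load tube legs into the covered magazine and lock it

## Robot

A 6-joint arm with a two-finger parallel gripper is mounted at the origin on the work surface. World frame = base frame: x ahead of the robot, y to its left, z up, the work surface at z = 0. Lengths are in m, angles in rad, forces in N, time in s.
With the tool pointing down it reaches from about 0.35 to 0.975 m from the base axis. Payload 4.9 kg.
Tool frame: the origin (TCP) lies at the very end of the fingers, on their centre line; the grasp point (between the pads) lies 19 mm behind it; z points along the fingers, y is the line along which they close (so a half turn about z gives the same grasp; the last joint's range is limited). The gripper opens to 85 mm and grips with 20 to 120 N. Pads are 22 mm wide; open, the fingers measure 114 mm over their backs; the gripper's body (76 mm by 85 mm) begins 54 mm behind the grasp point. The pads swing forward as they close: fully open they stand 13 mm farther back than shut.
Start: joints at [-1.352, 0.053, 1.613, -0, 1.476, -0.119], TCP at [0.207, -0.59, 0.231] pointing down, gripper open.
Joint ranges: [-3.01, 3.01], [-1.01, 2.22], [0.06, 2.58], [-1.02, 4.17], [0.09, 2.62], [-3.14, 3.14]. Speed limits (rad/s): [2.57, 2.57, 3.14, 3.14, 3.14, 3.14].

## Interface

Orientations are given as a unit quaternion [w, x, y, z].
In Python, from plant import state, optics, ticket, nets gives the robot as it stands. The module is installed in compiled form; this text tells all that it offers.
- The arm moves only by the shell command python3 -m inch 'ROWS' [OPENING]. ROWS is JSON, a list of rows, each an object of numbers: "dx", "dy", "dz": the shift along the tool's x, y, z as a fraction of full scale; "rx", "ry", "rz": the turn, a rotation vector about the tool's x, y, z as a fraction of full scale. In form: [{"dx": .., "dy": .., "dz": .., "rx": .., "ry": .., "rz": ..}, ...]. A call has 1 to 5 rows; each row is the pose to reach, as a shift and turn from the pose commanded when the call began, along the tool's axes at that moment; what a row does not reach only later rows make up. Full scale, the value 1, is 0.8 m for a shift and 1.5 rad for a turn. A row lasts 1/10 s, in which the tool goes at most 50 mm and 8.59 degrees, less where a joint would pass 70% of its speed; a pose out of reach is approached as far as the arm can. A call with a number of a shift or a turn outside -1 to 1 is refused whole. A call with a gripper value outside its range is refused whole. OPENING is the opening, from -1 (shut) to 1 (fully open), set as the call begins (- or left out, the last holds). The fingers move at their own pace and stop on an object; the grip force is fixed at half the most. Time passes only in rows, so rows that repeat a pose let the fingers close. It gives the time, the measured TCP pose, the force, the opening and the grip force at its end, in the units of the state.
- state(): the state, without advancing time (a new reading comes with each control period).
- optics.grab_frame(name): name is "scene" or "top"; returns the picture (384x512x3 uint8, red, green, blue); there is no depth.
- optics.camera_info(name): a dict with "fx", "fy", "cx", "cy" (pixels), "k1" (the pictures are not rectified: a ray, as slopes to the right and down, at radius r is drawn at 1 + k1 r^2 times it, then the intrinsics apply), "R" (3x3) and "t" (3): a world point X has camera coordinates R X + t. Camera axes: x right, y down, z forward; pixel columns grow to the right and rows downward; lengths in m; the calibration is good to about 2 mm. A picture is of the moment at which its call begins. camera_info takes no time and is no camera call.
- ticket.job_done(): hands the job in; it is judged then, once.
Trained networks look in the newest picture that a camera, given by its name, has taken for a name from the list of things; names that differ only in an ending like _2 or _b are one class to them, and where a whole thing is asked for, a point or a joint stands for the part that bears it (a point fixed in the world has none). Each returns a list of dicts, best first, with "confidence" (0 to 1); they miss things now and then, are a little off and sometimes report something else, mostly with a low value. They report only what shows in the picture. A call takes as long as a camera call.
- nets.boxes_of(camera, name): "bbox" ([centre column, centre row, width, height] in pixels, round what is visible of it).
- nets.outline_of(camera, name): "pixels" (384x512 bool, what is visible of it) and "bbox" ([centre column, centre row, width, height] in pixels, round what is visible of it).
The state is a dict: "time": time; "joint_pos": joint angles; "joint_vel": joint speeds; "joint_efforts": joint torques, N m; "tool_pos": TCP position; "tool_rot": TCP orientation; "contact_force": force on the tool from outside, world axes, zero at the start; "ft_torque": the same for the moment, N m; "gripper_width": opening from 0.0 (shut) to 1.0 (fully open); "grasp_force": force on a finger pad.
Only numpy, scipy, OpenCV 4.12 (cv2) and the standard library are available. Lean on these libraries where they do the work, as an engineer would, in place of code of your own. Each camera call takes 0.05 s, during which the arm holds its last target. There are 200 camera calls.

## Task

Load every leg lying in the hooded cradle into the leg magazine: each leg goes plain end first into a bay of its own and is pushed fully home against the back wall, with its foot plate outside. One or two bays are already taken by an offcut hidden deep inside, so feel for it and use another bay when a leg stops short. Only when all legs are home, throw the lock lever fully over, away from the robot, and leave the other things on the bench where they are.

Things in the scene. Friction and masses are not known exactly. Their poses are not given: they have to be found in the camera images.
- rack: fixed leg magazine: steel box 312 (y) x 102 (x) x 42 mm high, six covered bays side by side, open towards the robot. Origin: bench height, middle of its front face; x horizontal into the bays, y left, z up. Bay centres at y -130, -78, -26, 26, 78, 130 mm; each bay 28 wide, 36 high, 90 mm deep to a solid back wall; the bench is its floor. The lever's plate sticks out 80 mm at the -y end
- bay0 (a point): middle of the mouth of the rightmost bay (-y), in the plane of the front face, 14 mm above the bench; axes as the magazine's. One or two of the six bays hold a 54 mm offcut against the back wall, hidden by the cover, which stops a leg after about 35 mm
- bay5 (a point): the same for the leftmost bay (+y), 260 mm from the other
- cradle: fixed cradle 264 (y) x 92 (x) x 46 mm high: four slots 36 mm wide, 60 mm apart, between wooden blocks under a steel hood (underside 42 mm up), open only on +x, away from the robot. Origin: bench height, mid width, 40 mm behind the open edge; x points out of the slots. Legs lie on the bench in the slots, foot plate inside, about 75 mm of the plain end sticking out
- leg0_tail (a point): centre of the plain end face of a leg (the end that goes into a bay)
- leg0_mid (a point): centre of a leg, half-way along and up: straight 20 x 20 mm steel tube, 150 mm long over all, about 0.2 kg, with a square foot plate 32 x 32 x 6 mm welded across its foot end; it lies on its plain end and the plate's edge, so its foot end is some 6 mm higher. None if this leg is absent
- leg0_foot (a point): centre of the outer face of the foot plate of a leg, 150 mm from the plain end
- leg1_tail (a point): centre of the plain end face of a leg (the end that goes into a bay)
- leg1_mid (a point): centre of a leg, half-way along and up: straight 20 x 20 mm steel tube, 150 mm long over all, about 0.2 kg, with a square foot plate 32 x 32 x 6 mm welded across its foot end; it lies on its plain end and the plate's edge, so its foot end is some 6 mm higher. None if this leg is absent
- leg1_foot (a point): centre of the outer face of the foot plate of a leg, 150 mm from the plain end
- leg2_tail (a point): centre of the plain end face of a leg (the end that goes into a bay)
- leg2_mid (a point): centre of a leg, half-way along and up: straight 20 x 20 mm steel tube, 150 mm long over all, about 0.2 kg, with a square foot plate 32 x 32 x 6 mm welded across its foot end; it lies on its plain end and the plate's edge, so its foot end is some 6 mm higher. None if this leg is absent
- leg2_foot (a point): centre of the outer face of the foot plate of a leg, 150 mm from the plain end
- leg3_tail (a point): centre of the plain end face of a leg (the end that goes into a bay)
- leg3_mid (a point): centre of a leg, half-way along and up: straight 20 x 20 mm steel tube, 150 mm long over all, about 0.2 kg, with a square foot plate 32 x 32 x 6 mm welded across its foot end; it lies on its plain end and the plate's edge, so its foot end is some 6 mm higher. None if this leg is absent
- leg3_foot (a point): centre of the outer face of the foot plate of a leg, 150 mm from the plain end
- lever (a joint): lock lever on the right-hand end of the magazine: 0 = leaning towards the robot (unlocked), 1.0 rad = thrown fully over away from the robot (locked); swings in the magazine's x-z plane about a horizontal axis, with light friction, and stays where it is left
- lever_tip (a point): middle of the ball (26 mm across) at the tip of the lever; the lever pivots 80 mm from here, and the tip stands about 105 mm above the bench, the tallest part of the magazine
- jar_c (a point): bystander, leave alone: closed glass jar, 68 mm across, 85 mm tall; its centre
- mug_c (a point): bystander, leave alone: white mug, 80 mm across, 90 mm tall; its centre
- hammer_c (a point): bystander, leave alone: hammer lying flat; its centre
- brush_c (a point): bystander, leave alone: brush lying flat; its centre
- discs_c (a point): bystander, leave alone: flat stack of grinding discs, 115 mm across, 16 mm high; its centre
- magnet_c (a point): bystander, leave alone: flat square welding magnet 70 x 70 x 18 mm; its centre

How it is judged:
On the way, in this order (a step that is already met when the one before it is completed fails the run):
1. every leg has been pushed home in a bay of the magazine while the lever is still unlocked (x of each of leg0_tail, leg1_tail, leg2_tail, leg3_tail in the frame of rack above 0.082 m and x of each of leg0_foot, leg1_foot, leg2_foot, leg3_foot in the frame of rack below -0.04 m and y of leg0_tail in the frame of rack between -0.146 and 0.146 m and z of each of leg0_tail, leg1_tail, leg2_tail, leg3_tail in the frame of rack below 0.034 m and y of leg1_tail in the frame of rack between -0.146 and 0.146 m and y of leg2_tail in the frame of rack between -0.146 and 0.146 m and y of leg3_tail in the frame of rack between -0.146 and 0.146 m and value of joint lever below 0.6 rad), for 0.2 s.
2. the lock lever is thrown over (value of joint lever above 0.85 rad), for 0.2 s.
At the end, for the whole second after the job is handed in: every leg lies at rest in a bay, its plain end at least 82 mm past the front face (the bay is 90 mm deep), foot plate outside, and the lever is thrown past 0.85 rad (x of each of leg0_tail, leg1_tail, leg2_tail, leg3_tail in the frame of rack above 0.082 m and x of each of leg0_foot, leg1_foot, leg2_foot, leg3_foot in the frame of rack below -0.04 m and y of leg0_tail in the frame of rack between -0.146 and 0.146 m and z of each of leg0_tail, leg1_tail, leg2_tail, leg3_tail in the frame of rack below 0.034 m and y of leg1_tail in the frame of rack between -0.146 and 0.146 m and y of leg2_tail in the frame of rack between -0.146 and 0.146 m and y of leg3_tail in the frame of rack between -0.146 and 0.146 m and value of joint lever above 0.85 rad and linear speed of each of leg0, leg1, leg2, leg3 below 0.02 m/s); the robot touches nothing.
It fails at once if a bystander is pushed more than 40 mm from its place (distance of any of jar_c, mug_c, hammer_c, brush_c, discs_c, magnet_c from where it was at the start of the episode above 0.04 m).
Of leg0, leg1, leg2, leg3 only 3 to 4 are there at a start; the rules pass over those that are not, and their reading is None.
Of offcut0, offcut1, offcut2, offcut3, offcut4, offcut5 only 1 to 2 are there at a start; the rules pass over those that are not, and their reading is None.
At some moment in a run one of leg0, leg1, leg2, leg3 may be knocked a few centimetres aside while the robot is not near it.
Once in a run the grip may slacken for a moment while it holds something.
It also fails if it takes over 210 s, if anything falls off the work surface, if the arm or the gripper's body presses on something with over 40 N, if the wrist force passes 120 N, or if a joint passes its speed limit or range.

## Working session

There is one attempt and no reset: what is moved stays moved. The work goes in short steps, Python scripts to look and compute and a shell command to move; the robot and the scene stay as the last step left them, time stands still between calls to the robot, and variables do not carry over. Pictures are saved under pics/ and viewed, at most 15 in all, crops included, and the job is handed in when it is done.

```bash
mkdir -p pics; cat > h.py <<'E'
import numpy as np, cv2
from plant import state, optics, ticket, nets
def K(n):
    i=optics.camera_info(n); return i,np.array(i["R"]),np.array(i["t"])
def ray(n,u,v):
    i,R,t=K(n); d=np.array([(u-i["cx"])/i["fx"],(v-i["cy"])/i["fy"]]); s=d.copy()
    for _ in range(20): s=d/(1+i["k1"]*(s@s))
    return -R.T@t, R.T@np.array([s[0],s[1],1])
def onz(n,u,v,z):
    o,d=ray(n,u,v); return o+d*(z-o[2])/d[2]
def proj(n,X):
    i,R,t=K(n); c=R@np.array(X)+t; s=c[:2]/c[2]; s=s*(1+i["k1"]*(s@s)); return np.array([i["fx"]*s[0]+i["cx"],i["fy"]*s[1]+i["cy"]])
def shot(n,f,box=None,sc=1.5):
    a=optics.grab_frame(n)[:,:,::-1]
    if box: a=a[box[1]:box[3],box[0]:box[2]]
    cv2.imwrite("pics/"+f,cv2.resize(a,None,fx=sc,fy=sc,interpolation=cv2.INTER_CUBIC))
E
python3 - <<'E'
from h import *
shot("top","t0.png"); shot("scene","s0.png")
for c in ("top","scene"):
    i,R,t=K(c); print(c,i["fx"],i["k1"],-R.T@t,R.round(2).tolist())
    for n in ["rack","cradle","leg0_mid","lever","jar_c","mug_c","hammer_c","brush_c","discs_c","magnet_c"]:
        for r in nets.boxes_of(c,n)[:5]:
            b=r["bbox"]; print(c,n,round(r["confidence"],2),np.round(b),onz(c,b[0],b[1],.02)[:2].round(3))
s=state();print(s)
E
```

```text
top 439.36254747517756 0.015820855367207176 [ 0.45302972 -0.08381909  1.35553064] [[-0.0, -1.0, -0.01], [-1.0, 0.01, -0.05], [0.05, 0.01, -1.0]]
top rack 0.84 [182. 135. 128.  70.] [0.694 0.141]
top cradle 0.73 [312. 221.  92.  37.] [ 0.43  -0.255]
top leg0_mid 0.71 [235. 115.  11.   8.] [ 0.755 -0.023]
top leg0_mid 0.47 [341. 195.  15.  26.] [ 0.507 -0.344]
top lever 0.64 [234. 117.   8.   8.] [ 0.749 -0.019]
top lever 0.37 [131. 253.  24.  25.] [0.335 0.292]
top jar_c 0.59 [371. 154.  23.  23.] [ 0.631 -0.436]
top mug_c 0.83 [ 81. 159.  46.  29.] [0.623 0.449]
top hammer_c 0.66 [372. 152.  25.  22.] [ 0.639 -0.441]
top hammer_c 0.58 [406. 220.  55.  81.] [ 0.429 -0.538]
top brush_c 0.83 [102. 212.  39.  57.] [0.458 0.382]
top brush_c 0.74 [372. 155.  27.  23.] [ 0.63  -0.442]
top discs_c 0.87 [286. 117.  38.  38.] [ 0.749 -0.179]
top magnet_c 0.72 [132. 254.  24.  26.] [0.333 0.291]
top magnet_c 0.59 [284. 188.  12.  24.] [ 0.528 -0.172]
scene 400.91270179306156 -0.12290278629128108 [1.22877312 0.31229099 1.39064884] [[-0.48, 0.88, -0.01], [0.75, 0.4, -0.53], [-0.46, -0.26, -0.85]]
{'time': 1.1, 'joint_pos': array([-1.35198656e+00,  5.26740131e-02,  1.61292763e+00,  3.14753878e-05,
        1.47598175e+00, -1.19016157e-01]), 'joint_vel': array([ 0.00061388, -0.00042555, -0.00087485,  0.00038083, -0.00036835,
        0.00027912]), 'joint_efforts': array([ 2.15530752e-03, -3.93687487e+01, -3.70462561e+01,  1.78773607e-04,
        5.14510193e-04, -2.07239644e-06]), 'tool_pos': array([ 0.20714179, -0.58964974,  0.23130318]), 'tool_rot': array([3.84546314e-06, 9.85768343e-01, 1.68109410e-01, 1.58785734e-05]), 'contact_force': array([ 0.19183085, -0.2463407 ,  0.26661507]), 'ft_torque': array([ 0.05559883,  0.01853544, -0.00449227]), 'grasp_force': 0.0, 'gripper_width': 1.0010396872313903}
```

View pics/t0.png

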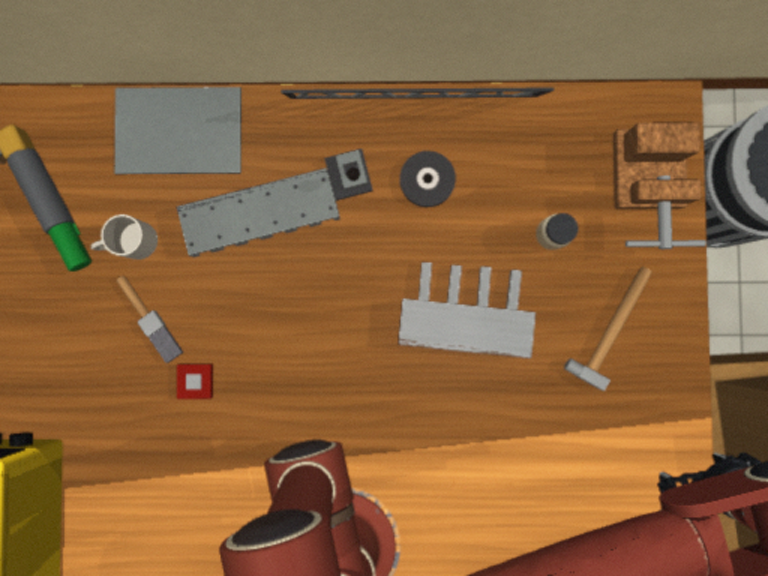

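View pics/s0.png

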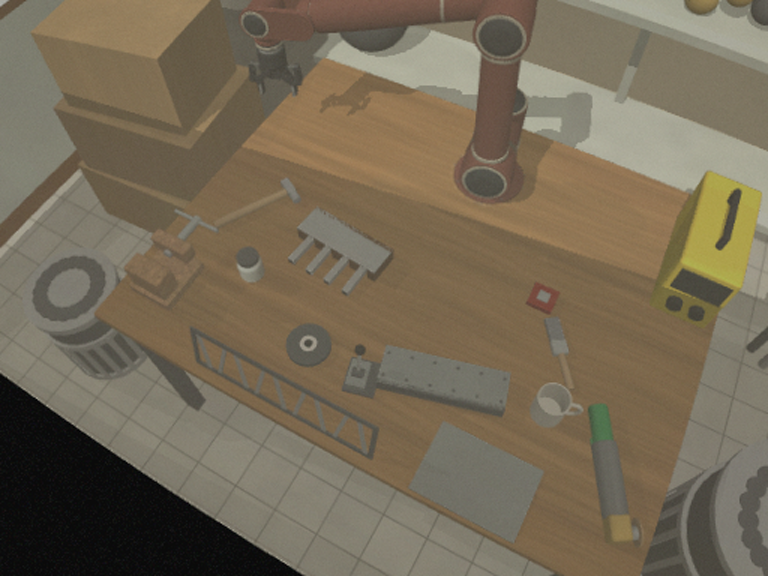

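The top view shows four legs sticking out of the cradle at about (426–516, 265), in 1.5x pixels. The magazine is at (180–340, 170–255), and the lever ball is at (352,173). I'll enlarge both to get precise poses.

```bash
python3 - <<'E'
from h import *
shot("top","rk.png",(110,95,255,177),5.5); shot("top","cr.png",(260,168,364,242),7)
for n in ["leg0_mid","leg1_mid"]:
  for r in nets.outline_of("top",n)[:6]:
    print(n,round(r["confidence"],2),np.round(r["bbox"],1))
E
```

```text
leg0_mid 0.64 [342.8 191.2   8.4  25.3]
leg1_mid 0.58 [322.3 191.7  11.4  27.4]
leg1_mid 0.5 [281.4 190.3   5.3  27. ]
leg1_mid 0.49 [342.4 191.9   9.7  25.3]
```

View pics/rk.png

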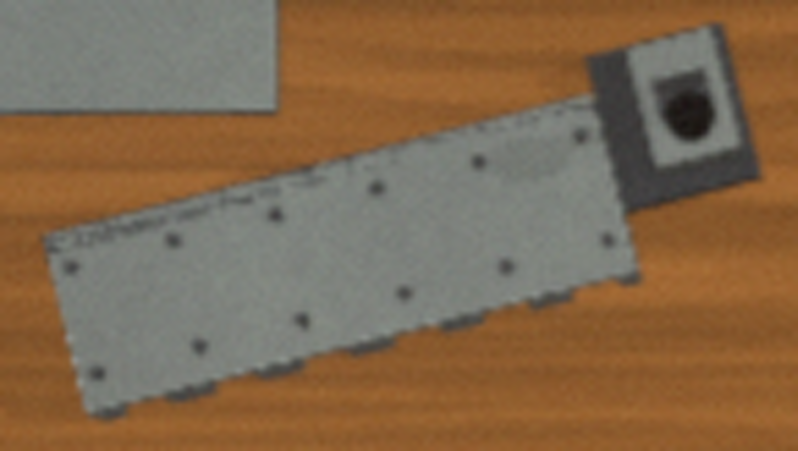

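View pics/cr.png

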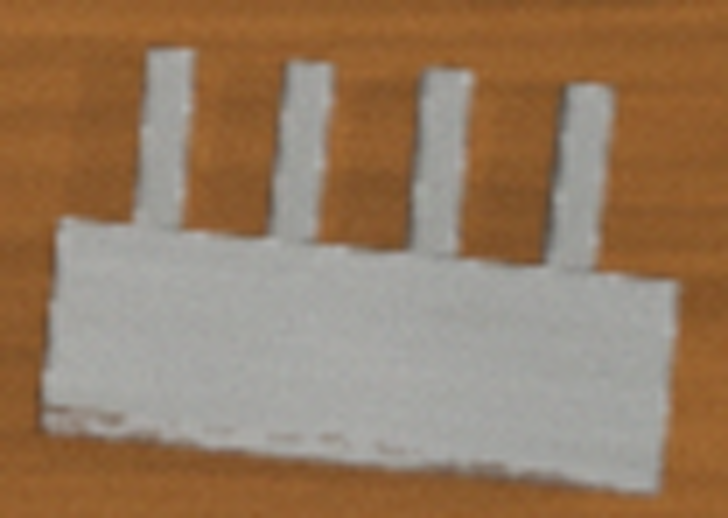

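The magazine crop shows the top-plate front edge running from (88,411) to (638,271), and its back corners at (45,237) and (590,97). The cradle crop shows the front edge from (62,218) to (679,283), with leg ends at (172,50), (310,63), (447,70) and (588,86).

```bash
python3 - <<'E'
from h import *
def P(x,y,s,ox,oy,z): return onz("top",(x+.5)/s-.5+ox,(y+.5)/s-.5+oy,z)
r=[P(x,y,5.5,110,95,.042) for x,y in [(88,411),(638,271),(590,97),(45,237)]]
c=[P(x,y,7,260,168,.046) for x,y in [(62,218),(679,283),(656,492),(42,430)]]
for n,q,L,W in (("rack",r,.312,.102),("cradle",c,.264,.092)):
    q=np.array(q)[:,:2]; m=q.mean(0)
    print(n,"len",np.linalg.norm(q[0]-q[1]),np.linalg.norm(q[2]-q[3]),"dep",np.linalg.norm(q[1]-q[2]),np.linalg.norm(q[0]-q[3]))
    d=(q[0]-q[1])+(q[3]-q[2]); d/=np.linalg.norm(d); a=np.arctan2(-d[0],d[1]); X=np.array([np.cos(a),np.sin(a)])
    f=(q[0]+q[1])/2 if n=="rack" else m+X*(.046-.052)
    print(n,"centre",m,"yaw",np.degrees(a),"origin",(m-X*.051) if n=="rack" else f, "front", (q[0]+q[1])/2)
    if n=="rack":
        o=m-X*.051
        for i in range(6):print("bay",i,o+np.array([-X[1],X[0]])*(-.13+.052*i))
for t,b in [((172,50),(158,225)),((310,63),(294,238)),((447,70),(436,250)),((588,86),(572,265))]:
    t=P(*t,7,260,168,.02)[:2];b=P(*b,7,260,168,.024)[:2]; print("leg",t,b,np.degrees(np.arctan2(*(t-b)[::-1])),np.linalg.norm(t-b))
print("lever",P(690,115,5.5,110,95,.105))
s=state(); print(s["tool_rot"])
E
```

```text
rack len 0.3098598231705983 0.30823977147989284 dep 0.09978011657070461 0.09886347615888787
rack centre [0.67277214 0.1674669 ] yaw 14.146202461259248 origin [0.6233187  0.15500266] front [0.62474644 0.15483461]
bay 0 [0.65509031 0.02894487]
bay 1 [0.64238167 0.07936799]
bay 2 [0.62967302 0.1297911 ]
bay 3 [0.61696438 0.18021421]
bay 4 [0.60425573 0.23063733]
bay 5 [0.59154709 0.28106044]
cradle len 0.2631178612457502 0.2608429865353868 dep 0.0889868734441108 0.09041890596176003
cradle centre [ 0.43740585 -0.24883938] yaw -6.150662404224108 origin [ 0.43144039 -0.24819652] front [ 0.48196581 -0.2539125 ]
leg [ 0.5702021  -0.17228747] [ 0.49390814 -0.16532711] -5.212708985226874 0.07661079886988129
leg [ 0.5641909  -0.23222398] [ 0.48798823 -0.22406135] -6.114066976941154 0.07663859549917777
leg [ 0.56080313 -0.29166272] [ 0.48249821 -0.28529551] -4.6486596266742035 0.07856335765617467
leg [ 0.55348841 -0.35267975] [ 0.47573665 -0.3438157 ] -6.503895657055179 0.07825539941080659
lever [ 0.7342002  -0.02704834  0.105     ]
[6.40278820e-06 9.85771256e-01 1.68092329e-01 1.07568545e-05]
```

```bash
cat >> h.py <<'E'
from scipy.spatial.transform import Rotation as Ro
def yaw():
    q=state()["tool_rot"]; M=Ro.from_quat([q[1],q[2],q[3],q[0]]).as_matrix(); return np.arctan2(M[1,0],M[0,0]),M
def plan(x,y,z,deg):
    s=state(); a,M=yaw(); d=M.T@(np.array([x,y,z])-s["tool_pos"])/.8
    print("t",round(s["time"],1),"at",s["tool_pos"].round(4),"yaw",np.degrees(a).round(1),"| dx dy dz",d.round(4),"rz",round((a-np.radians(deg))/1.5,4))
E
python3 -c "
from h import *
plan(.517,-.167,.12,-5.6)"
```

```text
t 1.3 at [ 0.2071 -0.5897  0.2313] yaw 19.4 | dx dy dz [ 0.5406 -0.3701  0.1392] rz 0.2904
```

```bash
python3 -m inch '[{"dx":0.05,"dy":-0.034},{"dx":0.1,"dy":-0.068},{"dx":0.15,"dy":-0.102},{"dx":0.2,"dy":-0.136},{"dx":0.25,"dy":-0.17}]' 0.06
python3 -m inch '[{"dx":0.05,"dy":-0.034},{"dx":0.1,"dy":-0.068},{"dx":0.15,"dy":-0.102},{"dx":0.2,"dy":-0.136},{"dx":0.25,"dy":-0.17}]'
python3 -m inch '[{"rz":0.1},{"rz":0.2},{"rz":0.29},{"rz":0.29}]'
python3 -c "
from h import *
plan(.517,-.167,.12,-5.6);print(state()['gripper_width'])"
```

```text
t 1.3 at [ 0.2071 -0.5897  0.2313] yaw 19.4 | dx dy dz [ 0.5406 -0.3701  0.1392] rz 0.2904
0.9986312283445865validation failed for argument at $[0]...
validation failed for argument at $[0]...
validation failed for argument at $[0]...
```

```bash
python3 -m inch '[{"dx":0.05,"dy":-0.034,"dz":0,"rx":0,"ry":0,"rz":0},{"dx":0.1,"dy":-0.068,"dz":0,"rx":0,"ry":0,"rz":0},{"dx":0.15,"dy":-0.102,"dz":0,"rx":0,"ry":0,"rz":0},{"dx":0.2,"dy":-0.136,"dz":0,"rx":0,"ry":0,"rz":0},{"dx":0.25,"dy":-0.17,"dz":0,"rx":0,"ry":0,"rz":0}]' 0.06
```

```text
time: 1.8
tool_pos: [0.3516, -0.3935, 0.2315]
tool_rot: [0.0, 0.986, 0.168, 0.0]
contact_force: [1.0, 0.9, -0.1]
gripper_width: 0.531
grasp_force: 0.0
```

```bash
python3 -m inch '[{"dx":0.29,"dy":-0.2,"dz":0.05,"rx":0,"ry":0,"rz":0},{"dx":0.29,"dy":-0.2,"dz":0.05,"rx":0,"ry":0,"rz":0},{"dx":0.29,"dy":-0.2,"dz":0.05,"rx":0,"ry":0,"rz":0},{"dx":0.29,"dy":-0.2,"dz":0.05,"rx":0,"ry":0,"rz":0},{"dx":0.29,"dy":-0.2,"dz":0.05,"rx":0,"ry":0,"rz":0}]' | head -2
python3 -m inch '[{"dx":0,"dy":0,"dz":0,"rx":0,"ry":0,"rz":0.1},{"dx":0,"dy":0,"dz":0,"rx":0,"ry":0,"rz":0.2},{"dx":0,"dy":0,"dz":0,"rx":0,"ry":0,"rz":0.29},{"dx":0,"dy":0,"dz":0,"rx":0,"ry":0,"rz":0.29}]' |head -2
python3 -c "
from h import *
plan(.517,-.167,.1,-5.6)"
```

```text
time: 2.3
tool_pos: [0.4974, -0.1931, 0.1963]
time: 2.7
tool_pos: [0.4965, -0.1947, 0.1962]
t 2.7 at [ 0.4965 -0.1947  0.1962] yaw -5.5 | dx dy dz [ 0.0221 -0.0369  0.1202] rz 0.0009
```

```bash
python3 -m inch '[{"dx":0.022,"dy":-0.037,"dz":0.05,"rx":0,"ry":0,"rz":0},{"dx":0.022,"dy":-0.037,"dz":0.12,"rx":0,"ry":0,"rz":0},{"dx":0.022,"dy":-0.037,"dz":0.18,"rx":0,"ry":0,"rz":0},{"dx":0.022,"dy":-0.037,"dz":0.22,"rx":0,"ry":0,"rz":0},{"dx":0.022,"dy":-0.037,"dz":0.237,"rx":0,"ry":0,"rz":0}]'
python3 -m inch '[{"dx":0,"dy":0,"dz":0,"rx":0,"ry":0,"rz":0},{"dx":0,"dy":0,"dz":0,"rx":0,"ry":0,"rz":0},{"dx":0,"dy":0,"dz":0,"rx":0,"ry":0,"rz":0},{"dx":0,"dy":0,"dz":0,"rx":0,"ry":0,"rz":0},{"dx":0,"dy":0,"dz":0,"rx":0,"ry":0,"rz":0}]' -1
python3 -c "
from h import *
shot('scene','g1.png',(150,80,330,260),3.3);plan(.517,-.167,.1,-5.6)"
```

```text
time: 3.2
tool_pos: [0.5134, -0.1656, 0.0019]
tool_rot: [-0.002, 0.999, -0.047, -0.004]
contact_force: [-0.5, 0.9, 1.2]
gripper_width: 0.526
grasp_force: 0.0
time: 3.7
tool_pos: [0.5179, -0.1678, 0.0082]
tool_rot: [0.001, 0.999, -0.048, 0.001]
contact_force: [-0.4, 0.4, 1.8]
gripper_width: 0.211
grasp_force: 62.9
t 3.8 at [ 0.5179 -0.1677  0.0082] yaw -5.6 | dx dy dz [-0.001  -0.0007 -0.1147] rz 0.0005
```

View pics/g1.png

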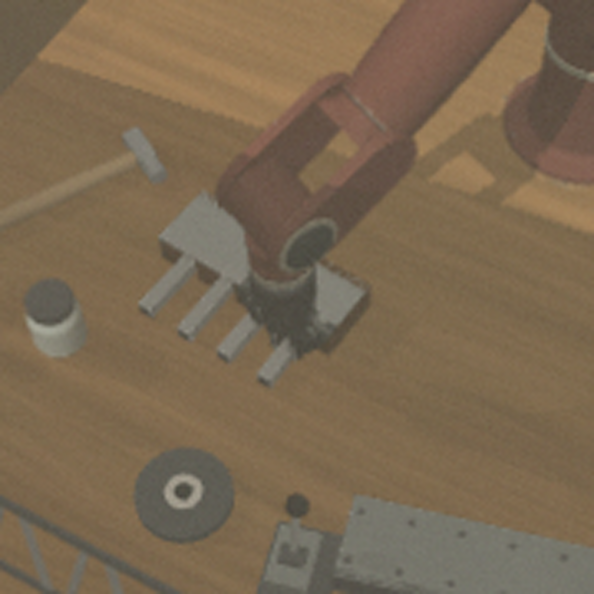

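The first leg (leg A) is gripped: the fingers stopped at 18 mm with 63 N. In the picture the gripper sits astride the rightmost visible leg, at (290,345). Next I pull it out.

```bash
python3 -m inch '[{"dx":0.03,"dy":0,"dz":-0.003,"rx":0,"ry":0,"rz":0},{"dx":0.06,"dy":0,"dz":-0.003,"rx":0,"ry":0,"rz":0},{"dx":0.09,"dy":0,"dz":-0.003,"rx":0,"ry":0,"rz":0},{"dx":0.113,"dy":0,"dz":-0.003,"rx":0,"ry":0,"rz":0},{"dx":0.113,"dy":0,"dz":-0.013,"rx":0,"ry":0,"rz":0}]'
python3 -m inch '[{"dx":0,"dy":-0.05,"dz":-0.01,"rx":0,"ry":0,"rz":0},{"dx":0,"dy":-0.1,"dz":-0.01,"rx":0,"ry":0,"rz":0},{"dx":0,"dy":-0.1,"dz":-0.01,"rx":0,"ry":0,"rz":-0.08},{"dx":0,"dy":-0.1,"dz":-0.01,"rx":0,"ry":0,"rz":-0.15},{"dx":0,"dy":-0.1,"dz":-0.01,"rx":0,"ry":0,"rz":-0.23}]'
python3 -c "
from h import *
plan(.52,.1,.03,14.15);plan(.521,.263,.03,14.15)"
```

```text
time: 4.25
tool_pos: [0.6079, -0.1759, 0.0166]
tool_rot: [-0.0, 0.999, -0.048, -0.0]
contact_force: [-0.8, -0.0, -2.0]
gripper_width: 0.214
grasp_force: 62.4
time: 4.75
tool_pos: [0.6137, -0.0958, 0.0254]
tool_rot: [-0.0, 0.992, 0.126, -0.0]
contact_force: [0.2, 0.7, -1.9]
gripper_width: 0.22
grasp_force: 62.4
t 4.8 at [ 0.6137 -0.0958  0.0254] yaw 14.5 | dx dy dz [-0.0521 -0.2663 -0.0057] rz 0.0043
t 4.8 at [ 0.6137 -0.0958  0.0254] yaw 14.5 | dx dy dz [ 2.000e-04 -4.632e-01 -5.700e-03] rz 0.0043
```

```bash
python3 -m inch '[{"dx":-0.03,"dy":-0.05,"dz":0,"rx":0,"ry":0,"rz":0},{"dx":-0.05,"dy":-0.1,"dz":0,"rx":0,"ry":0,"rz":0},{"dx":-0.05,"dy":-0.155,"dz":0,"rx":0,"ry":0,"rz":0},{"dx":-0.05,"dy":-0.21,"dz":0,"rx":0,"ry":0,"rz":0},{"dx":-0.052,"dy":-0.266,"dz":0,"rx":0,"ry":0,"rz":0.004}]' |head -2
python3 -m inch '[{"dx":0.01,"dy":-0.06,"dz":0,"rx":0,"ry":0,"rz":0},{"dx":0.03,"dy":-0.12,"dz":0,"rx":0,"ry":0,"rz":0},{"dx":0.05,"dy":-0.18,"dz":0,"rx":0,"ry":0,"rz":0},{"dx":0.052,"dy":-0.197,"dz":0.01,"rx":0,"ry":0,"rz":0},{"dx":0.052,"dy":-0.197,"dz":0.016,"rx":0,"ry":0,"rz":0}]'
python3 -c "
from h import *
shot('top','b5.png',(90,90,250,210),4.5);plan(.521,.263,.013,14.15)"
```

```text
time: 5.25
tool_pos: [0.5208, 0.1009, 0.0256]
time: 5.75
tool_pos: [0.5237, 0.2643, 0.0121]
tool_rot: [0.0, 0.992, 0.122, -0.0]
contact_force: [-1.1, -1.1, -2.3]
gripper_width: 0.214
grasp_force: 62.5
t 5.8 at [0.523  0.2624 0.0107] yaw 14.0 | dx dy dz [-0.0022 -0.0013 -0.0029] rz -0.0021
```

View pics/b5.png

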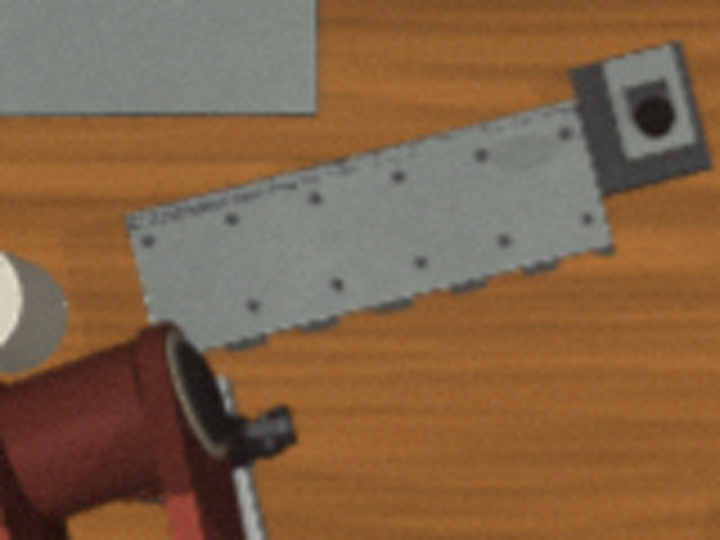

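The leg points along bay 5's axis: its right edge runs from (255,520) to (225,380), and the bay mouth is centred near (205,355). I insert it about 30 mm.

```bash
python3 -m inch '[{"dx":0.015,"dy":-0.001,"dz":-0.001,"rx":0,"ry":0,"rz":0},{"dx":0.025,"dy":-0.001,"dz":-0.001,"rx":0,"ry":0,"rz":0},{"dx":0.035,"dy":-0.001,"dz":-0.001,"rx":0,"ry":0,"rz":0},{"dx":0.048,"dy":-0.001,"dz":-0.001,"rx":0,"ry":0,"rz":0},{"dx":0.06,"dy":-0.001,"dz":0,"rx":0,"ry":0,"rz":0}]'
python3 -m inch '[{"dx":0,"dy":0,"dz":0,"rx":0,"ry":0,"rz":0},{"dx":0,"dy":0,"dz":0,"rx":0,"ry":0,"rz":0}]'
```

```text
time: 6.3
tool_pos: [0.5726, 0.2747, 0.0125]
tool_rot: [-0.0, 0.993, 0.12, 0.0]
contact_force: [-0.3, 0.4, -2.2]
gripper_width: 0.214
grasp_force: 62.4
time: 6.5
tool_pos: [0.5712, 0.2749, 0.012]
tool_rot: [0.0, 0.993, 0.121, -0.0]
contact_force: [-0.4, -0.4, -2.2]
gripper_width: 0.217
grasp_force: 62.4
```

```bash
python3 -m inch '[{"dx":0,"dy":0,"dz":0,"rx":0,"ry":0,"rz":0},{"dx":0,"dy":0,"dz":0,"rx":0,"ry":0,"rz":0},{"dx":-0.025,"dy":0,"dz":0.003,"rx":0,"ry":0,"rz":0},{"dx":-0.06,"dy":0,"dz":0.003,"rx":0,"ry":0,"rz":0},{"dx":-0.075,"dy":0,"dz":0.003,"rx":0,"ry":0,"rz":0}]' -0.1
python3 -m inch '[{"dx":0,"dy":0,"dz":0,"rx":0,"ry":0,"rz":0},{"dx":0,"dy":0,"dz":0,"rx":0,"ry":0,"rz":0},{"dx":0,"dy":0,"dz":0,"rx":0,"ry":0,"rz":0},{"dx":0,"dy":0,"dz":0,"rx":0,"ry":0,"rz":0}]' -1
python3 -m inch '[{"dx":0.008,"dy":0,"dz":0,"rx":0,"ry":0,"rz":0},{"dx":0.015,"dy":0,"dz":0,"rx":0,"ry":0,"rz":0},{"dx":0.021,"dy":0,"dz":0,"rx":0,"ry":0,"rz":0},{"dx":0.021,"dy":0,"dz":0,"rx":0,"ry":0,"rz":0}]'
```

```text
time: 7.0
tool_pos: [0.5106, 0.2602, 0.0094]
tool_rot: [0.0, 0.993, 0.121, -0.001]
contact_force: [-0.1, 0.7, -0.4]
gripper_width: 0.446
grasp_force: 0.0
time: 7.4
tool_pos: [0.5139, 0.2609, 0.0103]
tool_rot: [-0.0, 0.993, 0.121, 0.0]
contact_force: [0.2, 0.1, 1.1]
gripper_width: 0.216
grasp_force: 60.8
time: 7.8
tool_pos: [0.5307, 0.265, 0.0103]
tool_rot: [-0.0, 0.993, 0.121, 0.001]
contact_force: [1.4, 0.0, 2.5]
gripper_width: 0.213
grasp_force: 61.1
```

```bash
python3 -m inch '[{"dx":0.012,"dy":0,"dz":0,"rx":0,"ry":0,"rz":0},{"dx":0.024,"dy":0,"dz":0,"rx":0,"ry":0,"rz":0},{"dx":0.034,"dy":0,"dz":0,"rx":0,"ry":0,"rz":0},{"dx":0.042,"dy":0,"dz":0,"rx":0,"ry":0,"rz":0},{"dx":0.042,"dy":0,"dz":0,"rx":0,"ry":0,"rz":0}]'
python3 -m inch '[{"dx":0.003,"dy":0,"dz":0,"rx":0,"ry":0,"rz":0},{"dx":0.006,"dy":0,"dz":0,"rx":0,"ry":0,"rz":0},{"dx":0.009,"dy":0,"dz":0,"rx":0,"ry":0,"rz":0}]'
```

```text
time: 8.3
tool_pos: [0.5632, 0.273, 0.0103]
tool_rot: [-0.0, 0.993, 0.121, 0.001]
contact_force: [1.9, -0.1, 1.9]
gripper_width: 0.214
grasp_force: 61.1
time: 8.6
tool_pos: [0.5682, 0.2744, 0.0102]
tool_rot: [0.0, 0.993, 0.121, -0.001]
contact_force: [-5.6, -1.3, 7.1]
gripper_width: 0.217
grasp_force: 61.8
```

```bash
python3 -m inch '[{"dx":0.003,"dy":0,"dz":0,"rx":0,"ry":0,"rz":0},{"dx":0.005,"dy":0,"dz":0,"rx":0,"ry":0,"rz":0},{"dx":0.005,"dy":0,"dz":0,"rx":0,"ry":0,"rz":0}]'
```

```text
time: 8.9
tool_pos: [0.569, 0.2746, 0.0102]
tool_rot: [0.001, 0.993, 0.121, -0.005]
contact_force: [-15.8, -4.8, 16.5]
gripper_width: 0.214
grasp_force: 62.9
```

Bay 5 is clear and the first leg is home: contact built up to 16 N at a tail depth of about 90 mm. I release it and go for the second leg.

```bash
python3 -m inch '[{"dx":-0.003,"dy":0,"dz":0,"rx":0,"ry":0,"rz":0},{"dx":-0.003,"dy":0,"dz":0,"rx":0,"ry":0,"rz":0},{"dx":-0.003,"dy":0,"dz":-0.05,"rx":0,"ry":0,"rz":0},{"dx":-0.003,"dy":0,"dz":-0.11,"rx":0,"ry":0,"rz":0},{"dx":-0.003,"dy":0,"dz":-0.15,"rx":0,"ry":0,"rz":0}]' 0.06 | head -2
python3 -m inch '[{"dx":0.02,"dy":0.06,"dz":0,"rx":0,"ry":0,"rz":0.08},{"dx":0.04,"dy":0.12,"dz":0,"rx":0,"ry":0,"rz":0.15},{"dx":0.06,"dy":0.18,"dz":0,"rx":0,"ry":0,"rz":0.235},{"dx":0.08,"dy":0.24,"dz":0,"rx":0,"ry":0,"rz":0.235},{"dx":0.08,"dy":0.30,"dz":0,"rx":0,"ry":0,"rz":0.235}]' | head -2
python3 - <<'E'
from h import *
shot('top','l2.png',(100,80,370,245),2.9)
plan(.512,-.2267,.07,-6)
E
```

```text
time: 9.4
tool_pos: [0.5716, 0.2751, 0.1327]
time: 9.9
tool_pos: [0.6916, 0.0557, 0.1295]
t 9.9 at [0.6928 0.0475 0.1295] yaw -6.7 | dx dy dz [-0.1849  0.3663  0.0757] rz -0.0078
```

View pics/l2.png

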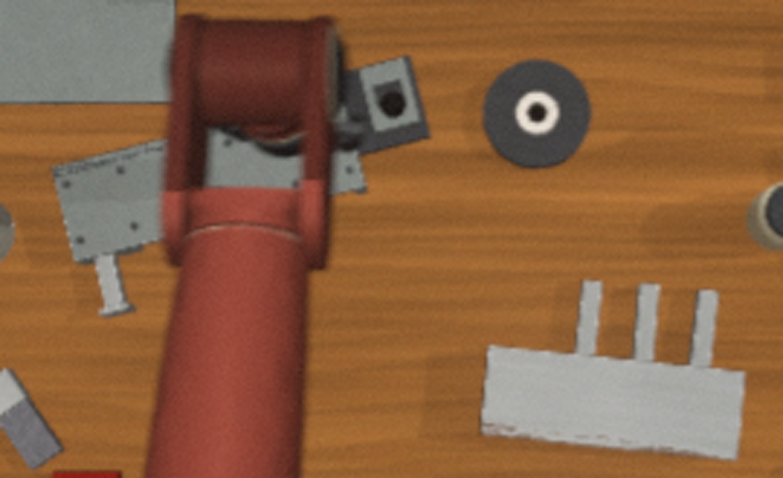

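The first leg sits in bay 5 with its plate out at (113,310). The other three legs are undisturbed at (590,320), (647,322) and (706,327).

```bash
python3 -m inch '[{"dx":-0.06,"dy":0,"dz":0,"rx":0,"ry":0,"rz":0},{"dx":-0.11,"dy":0.03,"dz":0,"rx":0,"ry":0,"rz":0},{"dx":-0.15,"dy":0.07,"dz":0,"rx":0,"ry":0,"rz":0},{"dx":-0.17,"dy":0.13,"dz":0,"rx":0,"ry":0,"rz":0},{"dx":-0.185,"dy":0.19,"dz":0,"rx":0,"ry":0,"rz":-0.008}]' | head -2
python3 -m inch '[{"dx":0,"dy":0.06,"dz":0,"rx":0,"ry":0,"rz":0},{"dx":0,"dy":0.12,"dz":0,"rx":0,"ry":0,"rz":0},{"dx":0,"dy":0.176,"dz":0.03,"rx":0,"ry":0,"rz":0},{"dx":0,"dy":0.176,"dz":0.07,"rx":0,"ry":0,"rz":0},{"dx":0,"dy":0.176,"dz":0.075,"rx":0,"ry":0,"rz":0}]' | head -2
python3 - <<'E'
from h import *
plan(.512,-.2267,.008,-6)
E
```

```text
time: 10.45
tool_pos: [0.5245, -0.0777, 0.1293]
time: 10.95
tool_pos: [0.5089, -0.217, 0.0652]
t 10.9 at [ 0.5089 -0.217   0.0652] yaw -5.8 | dx dy dz [0.0056 0.012  0.0714] rz 0.0022
```

```bash
python3 -m inch '[{"dx":0,"dy":0,"dz":0,"rx":0,"ry":0,"rz":0},{"dx":0,"dy":0,"dz":0,"rx":0,"ry":0,"rz":0}]' | head -2
python3 - <<'E'
from h import *
plan(.512,-.2267,.008,-6)
E
```

```text
time: 11.15
tool_pos: [0.513, -0.2169, 0.0709]
t 11.2 at [ 0.513  -0.2169  0.0709] yaw -5.6 | dx dy dz [-0.0002  0.0122  0.0787] rz 0.0049
```

```bash
python3 -m inch '[{"dx":0,"dy":0.012,"dz":0,"rx":0,"ry":0,"rz":0.005},{"dx":0,"dy":0.012,"dz":0.04,"rx":0,"ry":0,"rz":0.005},{"dx":0,"dy":0.012,"dz":0.07,"rx":0,"ry":0,"rz":0.005},{"dx":0,"dy":0.012,"dz":0.079,"rx":0,"ry":0,"rz":0.005},{"dx":0,"dy":0.012,"dz":0.079,"rx":0,"ry":0,"rz":0.005}]' | head -4
python3 -m inch '[{"dx":0,"dy":0,"dz":0,"rx":0,"ry":0,"rz":0},{"dx":0,"dy":0,"dz":0,"rx":0,"ry":0,"rz":0},{"dx":0,"dy":0,"dz":0,"rx":0,"ry":0,"rz":0},{"dx":0,"dy":0,"dz":0,"rx":0,"ry":0,"rz":0},{"dx":0,"dy":0,"dz":0,"rx":0,"ry":0,"rz":0}]' -1
```

```text
time: 11.65
tool_pos: [0.511, -0.2267, 0.0063]
tool_rot: [-0.0, 0.999, -0.053, -0.0]
contact_force: [-1.0, -1.1, 1.0]
time: 12.15
tool_pos: [0.5127, -0.2278, 0.0088]
tool_rot: [0.001, 0.999, -0.053, 0.002]
contact_force: [-0.0, 0.0, 6.7]
gripper_width: 0.215
grasp_force: 60.9
```

```bash
python3 -m inch '[{"dx":0.03,"dy":0,"dz":-0.003,"rx":0,"ry":0,"rz":0},{"dx":0.06,"dy":0,"dz":-0.003,"rx":0,"ry":0,"rz":0},{"dx":0.09,"dy":0,"dz":-0.003,"rx":0,"ry":0,"rz":0},{"dx":0.11,"dy":0,"dz":-0.003,"rx":0,"ry":0,"rz":0},{"dx":0.11,"dy":0,"dz":-0.013,"rx":0,"ry":0,"rz":0}]' | sed -n 2p
python3 -m inch '[{"dx":0,"dy":-0.06,"dz":-0.01,"rx":0,"ry":0,"rz":0},{"dx":0,"dy":-0.12,"dz":-0.01,"rx":0,"ry":0,"rz":0},{"dx":-0.02,"dy":-0.17,"dz":-0.01,"rx":0,"ry":0,"rz":-0.08},{"dx":-0.02,"dy":-0.18,"dz":-0.01,"rx":0,"ry":0,"rz":-0.15},{"dx":-0.02,"dy":-0.18,"dz":-0.01,"rx":0,"ry":0,"rz":-0.233}]' 
python3 -c "
from h import *
plan(.53,.08,.02,14.15);plan(.534,.2134,.012,14.15)"
```

```text
tool_pos: [0.5993, -0.236, 0.0162]
time: 13.15
tool_pos: [0.5965, -0.0892, 0.0249]
tool_rot: [-0.0, 0.992, 0.125, -0.001]
contact_force: [-0.0, -0.7, -2.0]
gripper_width: 0.21
grasp_force: 60.1
t 13.2 at [ 0.5965 -0.0892  0.0249] yaw 14.4 | dx dy dz [-0.028  -0.2255  0.0064] rz 0.0027
t 13.2 at [ 0.5965 -0.0892  0.0249] yaw 14.4 | dx dy dz [ 0.0182 -0.3858  0.0164] rz 0.0027
```

```bash
python3 -m inch '[{"dx":-0.02,"dy":-0.05,"dz":0,"rx":0,"ry":0,"rz":0},{"dx":-0.028,"dy":-0.1,"dz":0,"rx":0,"ry":0,"rz":0},{"dx":-0.028,"dy":-0.155,"dz":0,"rx":0,"ry":0,"rz":0},{"dx":-0.028,"dy":-0.21,"dz":0,"rx":0,"ry":0,"rz":0},{"dx":-0.028,"dy":-0.225,"dz":0,"rx":0,"ry":0,"rz":0.003}]' |sed -n 2p
python3 -m inch '[{"dx":0,"dy":-0.06,"dz":0,"rx":0,"ry":0,"rz":0},{"dx":0.02,"dy":-0.12,"dz":0,"rx":0,"ry":0,"rz":0},{"dx":0.045,"dy":-0.16,"dz":0.007,"rx":0,"ry":0,"rz":0},{"dx":0.045,"dy":-0.16,"dz":0.014,"rx":0,"ry":0,"rz":0},{"dx":0.045,"dy":-0.16,"dz":0.014,"rx":0,"ry":0,"rz":0}]' |sed -n 2p
python3 -c "
from h import *
plan(.534,.2129,.012,14.15);plan(.5817,.2249,.012,14.15)"
```

```text
tool_pos: [0.5304, 0.0808, 0.0248]
tool_pos: [0.5366, 0.2107, 0.013]
t 14.2 at [0.5366 0.2107 0.013 ] yaw 13.8 | dx dy dz [-0.0025 -0.0035  0.0013] rz -0.0045
t 14.2 at [0.5366 0.2107 0.013 ] yaw 13.8 | dx dy dz [ 0.059  -0.0039  0.0011] rz -0.0045
```

```bash
python3 -m inch '[{"dx":0.01,"dy":-0.0035,"dz":0,"rx":0,"ry":0,"rz":-0.004},{"dx":0.022,"dy":-0.0035,"dz":0,"rx":0,"ry":0,"rz":-0.004},{"dx":0.035,"dy":-0.0035,"dz":0,"rx":0,"ry":0,"rz":-0.004},{"dx":0.048,"dy":-0.0035,"dz":0,"rx":0,"ry":0,"rz":-0.004},{"dx":0.059,"dy":-0.0035,"dz":0,"rx":0,"ry":0,"rz":-0.004}]' | sed -n 2,4p
python3 -m inch '[{"dx":0,"dy":0,"dz":0,"rx":0,"ry":0,"rz":0},{"dx":0,"dy":0,"dz":0,"rx":0,"ry":0,"rz":0},{"dx":-0.025,"dy":0,"dz":0.003,"rx":0,"ry":0,"rz":0},{"dx":-0.06,"dy":0,"dz":0.003,"rx":0,"ry":0,"rz":0},{"dx":-0.075,"dy":0,"dz":0.003,"rx":0,"ry":0,"rz":0}]' -0.3
python3 -m inch '[{"dx":0,"dy":0,"dz":0,"rx":0,"ry":0,"rz":0},{"dx":0,"dy":0,"dz":0,"rx":0,"ry":0,"rz":0},{"dx":0,"dy":0,"dz":0,"rx":0,"ry":0,"rz":0},{"dx":0,"dy":0,"dz":0,"rx":0,"ry":0,"rz":0}]' -1
python3 -m inch '[{"dx":0.006,"dy":0,"dz":0,"rx":0,"ry":0,"rz":0},{"dx":0.012,"dy":0,"dz":0,"rx":0,"ry":0,"rz":0},{"dx":0.017,"dy":0,"dz":0,"rx":0,"ry":0,"rz":0},{"dx":0.017,"dy":0,"dz":0,"rx":0,"ry":0,"rz":0}]'
```

```text
tool_pos: [0.5843, 0.2245, 0.0141]
tool_rot: [-0.0, 0.993, 0.122, 0.0]
contact_force: [0.7, -1.2, -1.6]
time: 15.15
tool_pos: [0.5221, 0.2097, 0.0106]
tool_rot: [0.0, 0.993, 0.122, -0.001]
contact_force: [-0.7, 0.1, -0.1]
gripper_width: 0.349
grasp_force: 0.0
time: 15.55
tool_pos: [0.5248, 0.2102, 0.0112]
tool_rot: [-0.0, 0.993, 0.122, -0.0]
contact_force: [-2.6, -0.3, 0.4]
gripper_width: 0.213
grasp_force: 60.5
time: 15.95
tool_pos: [0.5286, 0.2111, 0.0097]
tool_rot: [0.002, 0.992, 0.122, -0.013]
contact_force: [-33.5, -10.3, 24.2]
gripper_width: 0.218
grasp_force: 66.1
```

Bay 4 is blocked: the leg stopped after about 35 mm with 33 N. I withdraw it and shift to bay 3.

```bash
python3 -m inch '[{"dx":-0.015,"dy":0,"dz":-0.002,"rx":0,"ry":0,"rz":0},{"dx":-0.035,"dy":0,"dz":-0.005,"rx":0,"ry":0,"rz":0},{"dx":-0.06,"dy":0,"dz":-0.007,"rx":0,"ry":0,"rz":0},{"dx":-0.087,"dy":0,"dz":-0.007,"rx":0,"ry":0,"rz":0},{"dx":-0.087,"dy":0.01,"dz":-0.007,"rx":0,"ry":0,"rz":0}]' | sed -n '2p;4,9p'
python3 -m inch '[{"dx":0,"dy":0.03,"dz":0,"rx":0,"ry":0,"rz":0},{"dx":0,"dy":0.055,"dz":0,"rx":0,"ry":0,"rz":0},{"dx":0,"dy":0.055,"dz":0,"rx":0,"ry":0,"rz":0}]' | sed -n '2p;4,9p'
python3 - <<'E'
from h import *
plan(.485,.147,.013,14.15)
shot('top','b3.png',(90,90,250,210),4.5)
E
```

```text
tool_pos: [0.4704, 0.1888, 0.0163]
contact_force: [0.1, 0.2, -1.9]
gripper_width: 0.211
grasp_force: 62.7
tool_pos: [0.485, 0.1445, 0.0176]
contact_force: [-0.6, -0.2, -1.7]
gripper_width: 0.216
grasp_force: 62.8
t 16.8 at [0.485  0.1445 0.0176] yaw 13.9 | dx dy dz [ 0.0007 -0.0031  0.0058] rz -0.0032
```

View pics/b3.png

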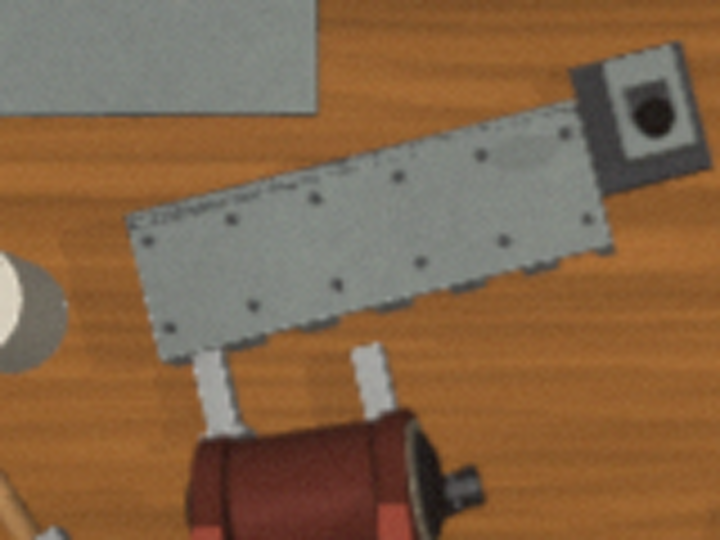

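The withdrawn leg's tip, at (367,345), lines up with the bay 3 mouth centred at (357,313).

```bash
python3 -m inch '[{"dx":0.01,"dy":-0.003,"dz":0.004,"rx":0,"ry":0,"rz":-0.003},{"dx":0.022,"dy":-0.003,"dz":0.004,"rx":0,"ry":0,"rz":-0.003},{"dx":0.034,"dy":-0.003,"dz":0.004,"rx":0,"ry":0,"rz":-0.003},{"dx":0.046,"dy":-0.003,"dz":0.004,"rx":0,"ry":0,"rz":-0.003},{"dx":0.058,"dy":-0.003,"dz":0.005,"rx":0,"ry":0,"rz":-0.003}]' | sed -n '2p;4,9p'
python3 -m inch '[{"dx":0.008,"dy":0,"dz":0.001,"rx":0,"ry":0,"rz":0},{"dx":0.016,"dy":0,"dz":0.001,"rx":0,"ry":0,"rz":0},{"dx":0.024,"dy":0,"dz":0.002,"rx":0,"ry":0,"rz":0},{"dx":0.032,"dy":0,"dz":0.002,"rx":0,"ry":0,"rz":0},{"dx":0.032,"dy":0,"dz":0.002,"rx":0,"ry":0,"rz":0}]' | sed -n '2p;4,9p'
python3 -c "
from h import *
plan(.5945,.1751,.01,14.15)"
```

```text
tool_pos: [0.5285, 0.1603, 0.0131]
contact_force: [-0.1, 1.1, -1.6]
gripper_width: 0.215
grasp_force: 62.7
tool_pos: [0.5426, 0.1638, 0.0095]
contact_force: [-32.5, -9.1, 22.3]
gripper_width: 0.218
grasp_force: 67.4
t 17.8 at [0.5426 0.1638 0.0095] yaw 14.3 | dx dy dz [ 0.0663  0.0024 -0.0025] rz 0.0016
```

Bay 3 stopped at the same depth, so both offcuts are found and the remaining legs go in bays 2, 1 and 0. On to bay 2.

```bash
python3 -m inch '[{"dx":-0.015,"dy":0,"dz":-0.002,"rx":0,"ry":0,"rz":0},{"dx":-0.035,"dy":0,"dz":-0.005,"rx":0,"ry":0,"rz":0},{"dx":-0.06,"dy":0,"dz":-0.007,"rx":0,"ry":0,"rz":0},{"dx":-0.088,"dy":0,"dz":-0.007,"rx":0,"ry":0,"rz":0},{"dx":-0.088,"dy":0.01,"dz":-0.007,"rx":0,"ry":0,"rz":0}]' | sed -n '2p;4,9p'
python3 -m inch '[{"dx":0,"dy":0.03,"dz":0,"rx":0,"ry":0,"rz":0},{"dx":0,"dy":0.055,"dz":0,"rx":0,"ry":0,"rz":0},{"dx":0,"dy":0.055,"dz":0,"rx":0,"ry":0,"rz":0}]' | sed -n '2p;4,9p'
python3 - <<'E'
from h import *
plan(.4998,.0971,.013,14.15)
E
```

```text
tool_pos: [0.4831, 0.1408, 0.016]
contact_force: [-0.1, -0.3, -3.2]
gripper_width: 0.216
grasp_force: 64.3
tool_pos: [0.4984, 0.0965, 0.0176]
contact_force: [-1.0, 0.1, -2.1]
gripper_width: 0.214
grasp_force: 64.3
t 18.6 at [0.4984 0.0965 0.0176] yaw 14.1 | dx dy dz [ 0.0019 -0.0003  0.0058] rz -0.0002
```

```bash
python3 -m inch '[{"dx":0.01,"dy":0,"dz":0.004,"rx":0,"ry":0,"rz":0},{"dx":0.022,"dy":0,"dz":0.004,"rx":0,"ry":0,"rz":0},{"dx":0.034,"dy":0,"dz":0.004,"rx":0,"ry":0,"rz":0},{"dx":0.046,"dy":0,"dz":0.004,"rx":0,"ry":0,"rz":0},{"dx":0.058,"dy":0,"dz":0.005,"rx":0,"ry":0,"rz":0}]' | sed -n '2p;4,9p'
python3 -m inch '[{"dx":0.008,"dy":0,"dz":0.001,"rx":0,"ry":0,"rz":0},{"dx":0.016,"dy":0,"dz":0.001,"rx":0,"ry":0,"rz":0},{"dx":0.024,"dy":0,"dz":0.002,"rx":0,"ry":0,"rz":0},{"dx":0.032,"dy":0,"dz":0.002,"rx":0,"ry":0,"rz":0},{"dx":0.032,"dy":0,"dz":0.002,"rx":0,"ry":0,"rz":0}]' | sed -n '2p;4,9p'
python3 -c "
from h import *
plan(.6072,.1241,.01,14.15)"
```

```text
tool_pos: [0.5429, 0.1104, 0.0131]
contact_force: [-0.5, -0.3, -1.5]
gripper_width: 0.213
grasp_force: 64.3
tool_pos: [0.5674, 0.1161, 0.0116]
contact_force: [0.2, -0.4, -0.8]
gripper_width: 0.217
grasp_force: 64.3
t 19.6 at [0.5674 0.1161 0.0116] yaw 14.3 | dx dy dz [0.0506 0.0026 0.0021] rz 0.0016
```

```bash
python3 -m inch '[{"dx":0.012,"dy":0.001,"dz":0.001,"rx":0,"ry":0,"rz":0},{"dx":0.024,"dy":0.002,"dz":0.001,"rx":0,"ry":0,"rz":0},{"dx":0.034,"dy":0.002,"dz":0.001,"rx":0,"ry":0,"rz":0},{"dx":0.042,"dy":0.002,"dz":0.001,"rx":0,"ry":0,"rz":0},{"dx":0.042,"dy":0.002,"dz":0.001,"rx":0,"ry":0,"rz":0}]'| sed -n '2p;4,9p'
python3 -m inch '[{"dx":0.003,"dy":0,"dz":0,"rx":0,"ry":0,"rz":0},{"dx":0.006,"dy":0,"dz":0,"rx":0,"ry":0,"rz":0},{"dx":0.009,"dy":0,"dz":0,"rx":0,"ry":0,"rz":0},{"dx":0.012,"dy":0,"dz":0,"rx":0,"ry":0,"rz":0},{"dx":0.012,"dy":0,"dz":0,"rx":0,"ry":0,"rz":0}]'| sed -n '2p;4,9p'
```

```text
tool_pos: [0.6006, 0.1229, 0.0109]
contact_force: [0.2, -0.2, -1.1]
gripper_width: 0.216
grasp_force: 64.3
tool_pos: [0.6081, 0.125, 0.0101]
contact_force: [-2.3, -1.3, -2.1]
gripper_width: 0.214
grasp_force: 64.4
```

```bash
python3 -m inch '[{"dx":0.003,"dy":0,"dz":0,"rx":0,"ry":0,"rz":0},{"dx":0.006,"dy":0,"dz":0,"rx":0,"ry":0,"rz":0},{"dx":0.006,"dy":0,"dz":0,"rx":0,"ry":0,"rz":0}]'| sed -n '2p;4,9p'
```

```text
tool_pos: [0.6081, 0.1251, 0.0099]
contact_force: [-20.0, -5.8, 13.7]
gripper_width: 0.214
grasp_force: 66.2
```

```bash
python3 -m inch '[{"dx":-0.006,"dy":0,"dz":0,"rx":0,"ry":0,"rz":0},{"dx":-0.006,"dy":0,"dz":0,"rx":0,"ry":0,"rz":0},{"dx":-0.006,"dy":0,"dz":-0.05,"rx":0,"ry":0,"rz":0},{"dx":-0.006,"dy":0,"dz":-0.11,"rx":0,"ry":0,"rz":0},{"dx":-0.006,"dy":0,"dz":-0.13,"rx":0,"ry":0,"rz":0}]' 0.06 | sed -n 2p
python3 -m inch '[{"dx":-0.03,"dy":0.05,"dz":0,"rx":0,"ry":0,"rz":0},{"dx":-0.06,"dy":0.1,"dz":0,"rx":0,"ry":0,"rz":0},{"dx":-0.09,"dy":0.15,"dz":0,"rx":0,"ry":0,"rz":0.08},{"dx":-0.09,"dy":0.2,"dz":0,"rx":0,"ry":0,"rz":0.15},{"dx":-0.09,"dy":0.25,"dz":0,"rx":0,"ry":0,"rz":0.233}]' | sed -n 2p
python3 - <<'E'
from h import *
plan(.5086,-.2866,.07,-5.6)
shot('top','l3.png',(100,80,370,245),2.9)
E
```

```text
tool_pos: [0.613, 0.1256, 0.1216]
tool_pos: [0.5887, -0.0882, 0.1151]
t 21.9 at [ 0.5887 -0.0882  0.1151] yaw -6.0 | dx dy dz [-0.0736  0.2572  0.0563] rz -0.0051
```

View pics/l3.png

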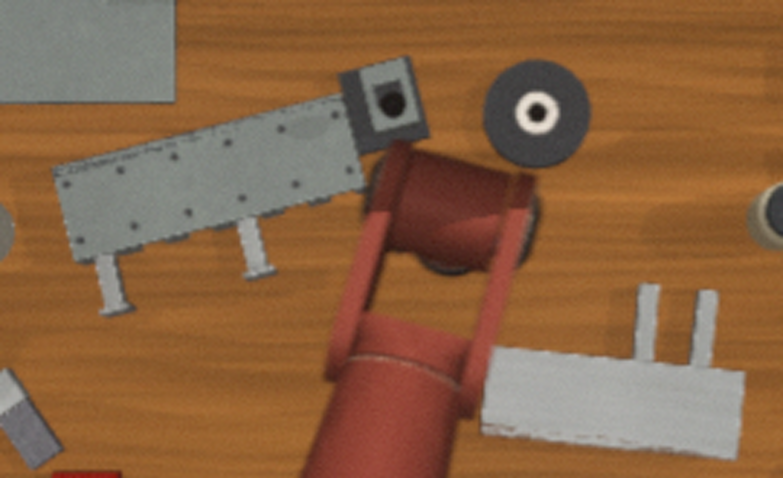

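Two legs are home, with their plates at (113,310) and (260,272). The other two are still in the cradle at (647,322) and (706,327).

```bash
python3 -m inch '[{"dx":-0.015,"dy":0.05,"dz":0,"rx":0,"ry":0,"rz":0},{"dx":-0.03,"dy":0.11,"dz":0,"rx":0,"ry":0,"rz":0},{"dx":-0.05,"dy":0.17,"dz":0,"rx":0,"ry":0,"rz":0},{"dx":-0.065,"dy":0.22,"dz":0,"rx":0,"ry":0,"rz":-0.005},{"dx":-0.074,"dy":0.257,"dz":0.02,"rx":0,"ry":0,"rz":-0.005}]' | sed -n 2p
python3 -m inch '[{"dx":0,"dy":0,"dz":0.03,"rx":0,"ry":0,"rz":0},{"dx":0,"dy":0,"dz":0.03,"rx":0,"ry":0,"rz":0},{"dx":0,"dy":0,"dz":0.03,"rx":0,"ry":0,"rz":0}]' | sed -n 2p
python3 - <<'E'
from h import *
plan(.5086,-.2866,.008,-5.6)
E
```

```text
tool_pos: [0.51, -0.2888, 0.1016]
tool_pos: [0.509, -0.2848, 0.0744]
t 22.8 at [ 0.509  -0.2848  0.0744] yaw -5.3 | dx dy dz [-0.0002  0.0024  0.0831] rz 0.0037
```

```bash
python3 -m inch '[{"dx":0,"dy":0.002,"dz":0.02,"rx":0,"ry":0,"rz":0.004},{"dx":0,"dy":0.002,"dz":0.045,"rx":0,"ry":0,"rz":0.004},{"dx":0,"dy":0.002,"dz":0.07,"rx":0,"ry":0,"rz":0.004},{"dx":0,"dy":0.002,"dz":0.083,"rx":0,"ry":0,"rz":0.004},{"dx":0,"dy":0.002,"dz":0.083,"rx":0,"ry":0,"rz":0.004}]' | sed -n 2,4p
python3 -m inch '[{"dx":0,"dy":0,"dz":0,"rx":0,"ry":0,"rz":0},{"dx":0,"dy":0,"dz":0,"rx":0,"ry":0,"rz":0},{"dx":0,"dy":0,"dz":0,"rx":0,"ry":0,"rz":0},{"dx":0,"dy":0,"dz":0,"rx":0,"ry":0,"rz":0},{"dx":0,"dy":0,"dz":0,"rx":0,"ry":0,"rz":0}]' -1
python3 -m inch '[{"dx":0.03,"dy":0,"dz":-0.003,"rx":0,"ry":0,"rz":0},{"dx":0.06,"dy":0,"dz":-0.003,"rx":0,"ry":0,"rz":0},{"dx":0.09,"dy":0,"dz":-0.003,"rx":0,"ry":0,"rz":0},{"dx":0.112,"dy":0,"dz":-0.003,"rx":0,"ry":0,"rz":0},{"dx":0.112,"dy":0,"dz":-0.013,"rx":0,"ry":0,"rz":0}]'
```

```text
tool_pos: [0.508, -0.2855, 0.0064]
tool_rot: [-0.001, 0.999, -0.049, -0.001]
contact_force: [0.2, 0.8, 0.8]
time: 23.75
tool_pos: [0.5098, -0.2874, 0.0097]
tool_rot: [0.001, 0.999, -0.049, 0.001]
contact_force: [0.7, 1.0, 5.3]
gripper_width: 0.209
grasp_force: 62.0
time: 24.25
tool_pos: [0.5981, -0.2949, 0.017]
tool_rot: [-0.001, 0.999, -0.049, -0.001]
contact_force: [-0.6, 0.3, -2.4]
gripper_width: 0.213
grasp_force: 61.2
```

```bash
python3 -m inch '[{"dx":0,"dy":-0.06,"dz":-0.01,"rx":0,"ry":0,"rz":0},{"dx":0,"dy":-0.12,"dz":-0.01,"rx":0,"ry":0,"rz":0},{"dx":0,"dy":-0.18,"dz":-0.01,"rx":0,"ry":0,"rz":0},{"dx":-0.01,"dy":-0.235,"dz":-0.01,"rx":0,"ry":0,"rz":-0.04},{"dx":-0.03,"dy":-0.26,"dz":-0.01,"rx":0,"ry":0,"rz":-0.1}]' | sed -n 2p
python3 -m inch '[{"dx":-0.02,"dy":-0.02,"dz":0,"rx":0,"ry":0,"rz":-0.06},{"dx":-0.03,"dy":-0.03,"dz":0,"rx":0,"ry":0,"rz":-0.13},{"dx":-0.03,"dy":-0.03,"dz":0,"rx":0,"ry":0,"rz":-0.13}]' 
python3 -c "
from h import *
plan(.572,.0617,.013,14.15)"
```

```text
tool_pos: [0.5935, -0.0829, 0.0265]
time: 25.05
tool_pos: [0.5668, -0.0623, 0.0258]
tool_rot: [-0.0, 0.992, 0.123, -0.001]
contact_force: [-0.3, 0.3, -0.9]
gripper_width: 0.215
grasp_force: 61.2
t 25.1 at [ 0.5668 -0.0623  0.0258] yaw 14.2 | dx dy dz [ 0.0443 -0.1487  0.0161] rz 0.0002
```

```bash
python3 -m inch '[{"dx":0,"dy":-0.05,"dz":0,"rx":0,"ry":0,"rz":0},{"dx":0.01,"dy":-0.1,"dz":0,"rx":0,"ry":0,"rz":0},{"dx":0.03,"dy":-0.148,"dz":0.008,"rx":0,"ry":0,"rz":0},{"dx":0.044,"dy":-0.148,"dz":0.015,"rx":0,"ry":0,"rz":0},{"dx":0.044,"dy":-0.148,"dz":0.015,"rx":0,"ry":0,"rz":0}]' | sed -n 2p
python3 - <<'E'
from h import *
plan(.572,.0617,.012,14.15)
shot('top','b1.png',(130,90,270,200),4.5)
E
```

```text
tool_pos: [0.575, 0.0604, 0.0142]
t 25.6 at [0.575  0.0604 0.0142] yaw 14.1 | dx dy dz [-0.0032 -0.0025  0.0028] rz -0.0008
```

View pics/b1.png

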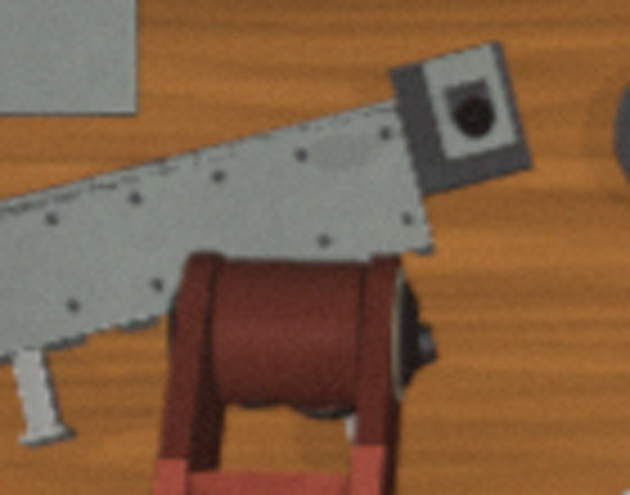

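The arm hides the mouth in this view, but the measured pose matches the plan, so I insert by feel.

```bash
python3 -m inch '[{"dx":0.01,"dy":-0.002,"dz":0.001,"rx":0,"ry":0,"rz":0},{"dx":0.022,"dy":-0.002,"dz":0.001,"rx":0,"ry":0,"rz":0},{"dx":0.035,"dy":-0.002,"dz":0.001,"rx":0,"ry":0,"rz":0},{"dx":0.048,"dy":-0.002,"dz":0.001,"rx":0,"ry":0,"rz":0},{"dx":0.057,"dy":-0.002,"dz":0.001,"rx":0,"ry":0,"rz":0}]' | sed -n 2,4p
python3 -m inch '[{"dx":0,"dy":0,"dz":0,"rx":0,"ry":0,"rz":0},{"dx":0,"dy":0,"dz":0,"rx":0,"ry":0,"rz":0},{"dx":-0.025,"dy":0,"dz":0.003,"rx":0,"ry":0,"rz":0},{"dx":-0.06,"dy":0,"dz":0.003,"rx":0,"ry":0,"rz":0},{"dx":-0.075,"dy":0,"dz":0.003,"rx":0,"ry":0,"rz":0}]' -0.3 | sed -n '2p;4,9p'
python3 -m inch '[{"dx":0,"dy":0,"dz":0,"rx":0,"ry":0,"rz":0},{"dx":0,"dy":0,"dz":0,"rx":0,"ry":0,"rz":0},{"dx":0,"dy":0,"dz":0,"rx":0,"ry":0,"rz":0},{"dx":0,"dy":0,"dz":0,"rx":0,"ry":0,"rz":0}]' -1 | sed -n '2p;4,9p'
python3 -m inch '[{"dx":0.006,"dy":0,"dz":0,"rx":0,"ry":0,"rz":0},{"dx":0.012,"dy":0,"dz":0,"rx":0,"ry":0,"rz":0},{"dx":0.018,"dy":0,"dz":0,"rx":0,"ry":0,"rz":0},{"dx":0.018,"dy":0,"dz":0,"rx":0,"ry":0,"rz":0}]' | sed -n '2p;4,9p'
python3 -c "
from h import *
plan(.6199,.0737,.01,14.15)"
```

```text
tool_pos: [0.6198, 0.0726, 0.0141]
tool_rot: [0.0, 0.992, 0.123, 0.0]
contact_force: [-1.5, -0.4, -2.0]
tool_pos: [0.5578, 0.0578, 0.0107]
contact_force: [-0.1, 0.4, -0.6]
gripper_width: 0.354
grasp_force: 0.0
tool_pos: [0.5609, 0.0581, 0.0114]
contact_force: [-1.1, -0.2, -1.4]
gripper_width: 0.219
grasp_force: 60.3
tool_pos: [0.5752, 0.0617, 0.0115]
contact_force: [-0.4, 0.2, -1.4]
gripper_width: 0.216
grasp_force: 60.4
t 27.4 at [0.5752 0.0617 0.0115] yaw 14.1 | dx dy dz [ 0.0579 -0.0009  0.002 ] rz -0.0003
```

```bash
python3 -m inch '[{"dx":0.012,"dy":0,"dz":0.001,"rx":0,"ry":0,"rz":0},{"dx":0.024,"dy":0,"dz":0.001,"rx":0,"ry":0,"rz":0},{"dx":0.036,"dy":0,"dz":0.001,"rx":0,"ry":0,"rz":0},{"dx":0.048,"dy":0,"dz":0.001,"rx":0,"ry":0,"rz":0},{"dx":0.048,"dy":0,"dz":0.001,"rx":0,"ry":0,"rz":0}]'| sed -n '2p;4,9p'
python3 -m inch '[{"dx":0.003,"dy":0,"dz":0,"rx":0,"ry":0,"rz":0},{"dx":0.006,"dy":0,"dz":0,"rx":0,"ry":0,"rz":0},{"dx":0.009,"dy":0,"dz":0,"rx":0,"ry":0,"rz":0},{"dx":0.012,"dy":0,"dz":0,"rx":0,"ry":0,"rz":0},{"dx":0.012,"dy":0,"dz":0,"rx":0,"ry":0,"rz":0}]'| sed -n '2p;4,9p'
```

```text
tool_pos: [0.6135, 0.0712, 0.011]
contact_force: [1.2, 0.3, 3.5]
gripper_width: 0.221
grasp_force: 61.1
tool_pos: [0.617, 0.0722, 0.0109]
contact_force: [-15.1, -4.6, 15.9]
gripper_width: 0.214
grasp_force: 62.7
```

```bash
python3 -m inch '[{"dx":0.003,"dy":0,"dz":0,"rx":0,"ry":0,"rz":0},{"dx":0.006,"dy":0,"dz":0,"rx":0,"ry":0,"rz":0},{"dx":0.006,"dy":0,"dz":0,"rx":0,"ry":0,"rz":0}]'| sed -n '2p;4,9p'
python3 -m inch '[{"dx":-0.01,"dy":0,"dz":0,"rx":0,"ry":0,"rz":0},{"dx":-0.01,"dy":0,"dz":0,"rx":0,"ry":0,"rz":0},{"dx":-0.01,"dy":0,"dz":-0.05,"rx":0,"ry":0,"rz":0},{"dx":-0.01,"dy":0,"dz":-0.11,"rx":0,"ry":0,"rz":0},{"dx":-0.01,"dy":0,"dz":-0.13,"rx":0,"ry":0,"rz":0}]' 0 | sed -n 2p
python3 -m inch '[{"dx":-0.03,"dy":0.05,"dz":0,"rx":0,"ry":0,"rz":0},{"dx":-0.06,"dy":0.1,"dz":0,"rx":0,"ry":0,"rz":0},{"dx":-0.12,"dy":0.13,"dz":0,"rx":0,"ry":0,"rz":0.08},{"dx":-0.16,"dy":0.18,"dz":0,"rx":0,"ry":0,"rz":0.15},{"dx":-0.16,"dy":0.2,"dz":0,"rx":0,"ry":0,"rz":0.235}]' 0.06 | sed -n 2p
python3 - <<'E'
from h import *
plan(.5018,-.3469,.07,-6)
shot('top','l4.png',(100,80,370,245),2.9)
E
```

```text
tool_pos: [0.6171, 0.0723, 0.0108]
contact_force: [-33.5, -9.3, 29.5]
gripper_width: 0.217
grasp_force: 64.3
tool_pos: [0.6213, 0.0727, 0.1205]
tool_pos: [0.5301, -0.1162, 0.1137]
t 29.7 at [ 0.5301 -0.1162  0.1137] yaw -6.5 | dx dy dz [-0.0023  0.2905  0.0547] rz -0.006
```

View pics/l4.png

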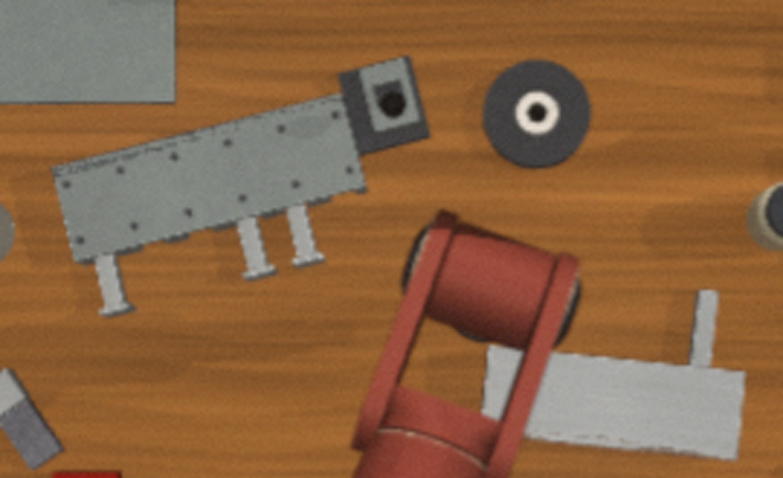

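Three legs are home, with their plates in line at (115,310), (260,272) and (308,260). The last leg is at (706,327).

```bash
python3 -m inch '[{"dx":0.02,"dy":0.055,"dz":0,"rx":0,"ry":0,"rz":0},{"dx":0.02,"dy":0.11,"dz":0,"rx":0,"ry":0,"rz":0},{"dx":0.01,"dy":0.17,"dz":0,"rx":0,"ry":0,"rz":0},{"dx":0,"dy":0.23,"dz":0,"rx":0,"ry":0,"rz":-0.006},{"dx":-0.002,"dy":0.29,"dz":0,"rx":0,"ry":0,"rz":-0.006}]' | sed -n 2p
python3 -m inch '[{"dx":0,"dy":0,"dz":0.03,"rx":0,"ry":0,"rz":0},{"dx":0,"dy":0,"dz":0.055,"rx":0,"ry":0,"rz":0},{"dx":0,"dy":0,"dz":0.055,"rx":0,"ry":0,"rz":0}]' | sed -n 2p
python3 - <<'E'
from h import *
plan(.5018,-.3469,.008,-6)
E
```

```text
tool_pos: [0.5061, -0.3457, 0.1141]
tool_pos: [0.5046, -0.3428, 0.0665]
t 30.6 at [ 0.5046 -0.3428  0.0665] yaw -5.5 | dx dy dz [-0.0026  0.0057  0.0731] rz 0.0054
```

```bash
python3 -m inch '[{"dx":-0.0025,"dy":0.005,"dz":0.01,"rx":0,"ry":0,"rz":0.005},{"dx":-0.0025,"dy":0.005,"dz":0.035,"rx":0,"ry":0,"rz":0.005},{"dx":-0.0025,"dy":0.005,"dz":0.06,"rx":0,"ry":0,"rz":0.005},{"dx":-0.0025,"dy":0.005,"dz":0.073,"rx":0,"ry":0,"rz":0.005},{"dx":-0.0025,"dy":0.005,"dz":0.073,"rx":0,"ry":0,"rz":0.005}]' | sed -n 2,4p
python3 -m inch '[{"dx":0,"dy":0,"dz":0,"rx":0,"ry":0,"rz":0},{"dx":0,"dy":0,"dz":0,"rx":0,"ry":0,"rz":0},{"dx":0,"dy":0,"dz":0,"rx":0,"ry":0,"rz":0},{"dx":0,"dy":0,"dz":0,"rx":0,"ry":0,"rz":0},{"dx":0,"dy":0,"dz":0,"rx":0,"ry":0,"rz":0}]' -1 | sed -n '2p;4,9p'
python3 -m inch '[{"dx":0.03,"dy":0,"dz":-0.003,"rx":0,"ry":0,"rz":0},{"dx":0.06,"dy":0,"dz":-0.003,"rx":0,"ry":0,"rz":0},{"dx":0.09,"dy":0,"dz":-0.003,"rx":0,"ry":0,"rz":0},{"dx":0.112,"dy":0,"dz":-0.003,"rx":0,"ry":0,"rz":0},{"dx":0.112,"dy":0,"dz":-0.013,"rx":0,"ry":0,"rz":0}]' | sed -n '2p;4,9p'
```

```text
tool_pos: [0.5034, -0.3474, 0.011]
tool_rot: [-0.001, 0.999, -0.052, -0.001]
contact_force: [0.5, -0.2, -0.5]
tool_pos: [0.505, -0.3491, 0.0139]
contact_force: [0.2, -0.3, 6.1]
gripper_width: 0.213
grasp_force: 59.8
tool_pos: [0.5935, -0.3568, 0.0209]
contact_force: [-1.0, -0.9, -2.0]
gripper_width: 0.212
grasp_force: 58.9
```

```bash
python3 -m inch '[{"dx":0,"dy":-0.06,"dz":-0.01,"rx":0,"ry":0,"rz":0},{"dx":0,"dy":-0.12,"dz":-0.01,"rx":0,"ry":0,"rz":0},{"dx":0,"dy":-0.18,"dz":-0.01,"rx":0,"ry":0,"rz":0},{"dx":-0.01,"dy":-0.24,"dz":-0.01,"rx":0,"ry":0,"rz":0},{"dx":-0.03,"dy":-0.3,"dz":-0.01,"rx":0,"ry":0,"rz":-0.05}]' | sed -n 2p
python3 -m inch '[{"dx":-0.015,"dy":-0.03,"dz":0,"rx":0,"ry":0,"rz":-0.08},{"dx":-0.03,"dy":-0.06,"dz":0,"rx":0,"ry":0,"rz":-0.15},{"dx":-0.03,"dy":-0.06,"dz":0,"rx":0,"ry":0,"rz":-0.185},{"dx":-0.03,"dy":-0.06,"dz":0,"rx":0,"ry":0,"rz":-0.185}]'  | sed -n '2p;4,9p'
python3 -c "
from h import *
plan(.5882,.012,.0175,14.15)"
```

```text
tool_pos: [0.5959, -0.1161, 0.0314]
tool_pos: [0.5704, -0.0676, 0.0303]
contact_force: [0.3, -0.5, -2.6]
gripper_width: 0.208
grasp_force: 65.6
t 33.0 at [ 0.5704 -0.0676  0.0303] yaw 14.3 | dx dy dz [ 0.0461 -0.0909  0.016 ] rz 0.0012
```

```bash
python3 -m inch '[{"dx":0,"dy":-0.045,"dz":0,"rx":0,"ry":0,"rz":0},{"dx":0.01,"dy":-0.09,"dz":0.008,"rx":0,"ry":0,"rz":0},{"dx":0.03,"dy":-0.091,"dz":0.013,"rx":0,"ry":0,"rz":0},{"dx":0.044,"dy":-0.091,"dz":0.015,"rx":0,"ry":0,"rz":0},{"dx":0.044,"dy":-0.091,"dz":0.015,"rx":0,"ry":0,"rz":0}]' | sed -n '2p;4,9p'
python3 - <<'E'
from h import *
plan(.5882,.012,.0175,14.15);plan(.6337,.0236,.0175,14.15)
shot('scene','b0.png',(180,180,330,300),5)
E
```

```text
tool_pos: [0.5892, 0.0103, 0.0187]
contact_force: [0.6, -0.1, -2.3]
gripper_width: 0.211
grasp_force: 65.7
t 33.5 at [0.5892 0.0103 0.0187] yaw 14.1 | dx dy dz [-0.0007 -0.0024  0.0016] rz -0.0001
t 33.5 at [0.5892 0.0103 0.0187] yaw 14.1 | dx dy dz [ 0.058  -0.0026  0.0016] rz -0.0001
```

View pics/b0.png

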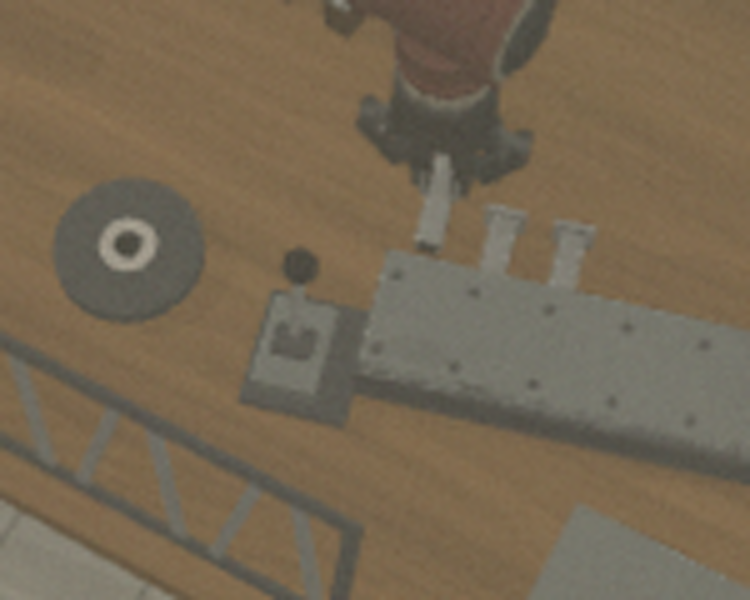

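The last leg's end at (428,245) is lined up in front of bay 0, clear of the lever ball at (300,265).

```bash
python3 -m inch '[{"dx":0.01,"dy":-0.002,"dz":0.001,"rx":0,"ry":0,"rz":0},{"dx":0.022,"dy":-0.002,"dz":0.001,"rx":0,"ry":0,"rz":0},{"dx":0.035,"dy":-0.002,"dz":0.001,"rx":0,"ry":0,"rz":0},{"dx":0.048,"dy":-0.002,"dz":0.001,"rx":0,"ry":0,"rz":0},{"dx":0.058,"dy":-0.002,"dz":0.001,"rx":0,"ry":0,"rz":0}]' | sed -n 2,4p
python3 -m inch '[{"dx":0,"dy":0,"dz":0,"rx":0,"ry":0,"rz":0},{"dx":0,"dy":0,"dz":0,"rx":0,"ry":0,"rz":0},{"dx":-0.025,"dy":0,"dz":0.008,"rx":0,"ry":0,"rz":0},{"dx":-0.06,"dy":0,"dz":0.008,"rx":0,"ry":0,"rz":0},{"dx":-0.078,"dy":0,"dz":0.008,"rx":0,"ry":0,"rz":0}]' -0.3 | sed -n '2p;4,9p'
python3 -m inch '[{"dx":0,"dy":0,"dz":0,"rx":0,"ry":0,"rz":0},{"dx":0,"dy":0,"dz":0,"rx":0,"ry":0,"rz":0},{"dx":0,"dy":0,"dz":0,"rx":0,"ry":0,"rz":0},{"dx":0,"dy":0,"dz":0,"rx":0,"ry":0,"rz":0}]' -1 | sed -n '2p;4,9p'
python3 -m inch '[{"dx":0.006,"dy":0,"dz":0,"rx":0,"ry":0,"rz":0},{"dx":0.012,"dy":0,"dz":0,"rx":0,"ry":0,"rz":0},{"dx":0.018,"dy":0,"dz":0,"rx":0,"ry":0,"rz":0},{"dx":0.018,"dy":0,"dz":0,"rx":0,"ry":0,"rz":0}]' | sed -n '2p;4,9p'
python3 -c "
from h import *
plan(.6322,.0232,.01,14.15)"
```

```text
tool_pos: [0.634, 0.024, 0.018]
tool_rot: [0.0, 0.992, 0.124, 0.0]
contact_force: [0.4, -0.2, -2.6]
tool_pos: [0.5699, 0.0084, 0.0108]
contact_force: [-0.0, -0.6, -0.4]
gripper_width: 0.351
grasp_force: 0.0
tool_pos: [0.5727, 0.0087, 0.0113]
contact_force: [0.3, 0.5, -2.5]
gripper_width: 0.211
grasp_force: 60.3
tool_pos: [0.5871, 0.0122, 0.0115]
contact_force: [0.5, 0.6, -1.6]
gripper_width: 0.216
grasp_force: 60.3
t 35.3 at [0.5871 0.0122 0.0115] yaw 14.2 | dx dy dz [0.058  0.0005 0.002 ] rz 0.0008
```

```bash
python3 -m inch '[{"dx":0.012,"dy":0,"dz":0.001,"rx":0,"ry":0,"rz":0},{"dx":0.024,"dy":0,"dz":0.001,"rx":0,"ry":0,"rz":0},{"dx":0.036,"dy":0,"dz":0.001,"rx":0,"ry":0,"rz":0},{"dx":0.048,"dy":0,"dz":0.001,"rx":0,"ry":0,"rz":0},{"dx":0.048,"dy":0,"dz":0.001,"rx":0,"ry":0,"rz":0}]'| sed -n '2p;4,9p'
python3 -m inch '[{"dx":0.003,"dy":0,"dz":0,"rx":0,"ry":0,"rz":0},{"dx":0.006,"dy":0,"dz":0,"rx":0,"ry":0,"rz":0},{"dx":0.009,"dy":0,"dz":0,"rx":0,"ry":0,"rz":0},{"dx":0.012,"dy":0,"dz":0,"rx":0,"ry":0,"rz":0},{"dx":0.012,"dy":0,"dz":0,"rx":0,"ry":0,"rz":0}]'| sed -n '2p;4,9p'
python3 -m inch '[{"dx":0.003,"dy":0,"dz":0,"rx":0,"ry":0,"rz":0},{"dx":0.006,"dy":0,"dz":0,"rx":0,"ry":0,"rz":0},{"dx":0.006,"dy":0,"dz":0,"rx":0,"ry":0,"rz":0}]'| sed -n '2p;4,9p'
```

```text
tool_pos: [0.6253, 0.0218, 0.0109]
contact_force: [2.3, 0.5, 2.0]
gripper_width: 0.217
grasp_force: 61.0
tool_pos: [0.6277, 0.0225, 0.0108]
contact_force: [-21.6, -6.1, 18.3]
gripper_width: 0.213
grasp_force: 63.0
tool_pos: [0.6286, 0.0227, 0.0105]
contact_force: [-34.1, -9.6, 28.9]
gripper_width: 0.218
grasp_force: 64.7
```

All four legs are home. I release the last one, lift clear and check the plates and the lever.

```bash
python3 -m inch '[{"dx":-0.01,"dy":0,"dz":0,"rx":0,"ry":0,"rz":0},{"dx":-0.01,"dy":0,"dz":0,"rx":0,"ry":0,"rz":0},{"dx":-0.01,"dy":0,"dz":-0.05,"rx":0,"ry":0,"rz":0},{"dx":-0.01,"dy":0,"dz":-0.11,"rx":0,"ry":0,"rz":0},{"dx":-0.01,"dy":0,"dz":-0.16,"rx":0,"ry":0,"rz":0}]' 0 | sed -n 2p
python3 -m inch '[{"dx":-0.06,"dy":0.03,"dz":0,"rx":0,"ry":0,"rz":0},{"dx":-0.11,"dy":0.08,"dz":0,"rx":0,"ry":0,"rz":0},{"dx":-0.12,"dy":0.13,"dz":0,"rx":0,"ry":0,"rz":0},{"dx":-0.12,"dy":0.16,"dz":0,"rx":0,"ry":0,"rz":0},{"dx":-0.12,"dy":0.16,"dz":0,"rx":0,"ry":0,"rz":0}]' -1 | sed -n 2p
python3 - <<'E'
from h import *
a,b=ray("top",235,115.5); c,d=ray("scene",(300.5)/5-.5+180,265.5/5-.5+180)
A=np.stack([b,-d],1); s=np.linalg.lstsq(A,c-a,rcond=None)[0]; p,q=a+b*s[0],c+d*s[1]; print("ball",p,q)
X=np.array([.9697,.2444]); m=(p+q)/2; t=m[:2]-X*.05; print(t)
plan(t[0],t[1],.14,14.15); plan(t[0],t[1],.085,14.15)
shot('top','l5.png',(100,80,370,245),2.9)
E
```

```text
tool_pos: [0.6305, 0.0233, 0.1407]
tool_pos: [0.5688, -0.1275, 0.1391]
ball [ 0.73261244 -0.02723917  0.1120654 ] [ 0.73377076 -0.02950516  0.11222273]
[ 0.6847066  -0.04059217]
t 37.6 at [ 0.5688 -0.1275  0.1391] yaw 14.0 | dx dy dz [ 0.1668 -0.0704 -0.0009] rz -0.002
t 37.6 at [ 0.5688 -0.1275  0.1391] yaw 14.0 | dx dy dz [ 0.1666 -0.0705  0.0679] rz -0.002
```

View pics/l5.png

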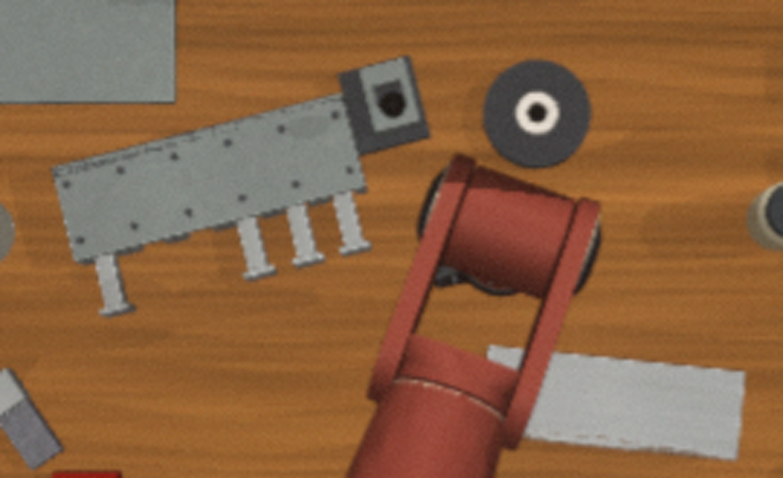

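All four plates are in line, at (115,310), (260,272), (308,260) and (355,247), and the cradle is empty. The lever ball is at (392,103), still on the robot side. I go behind the ball with the fingers shut.

```bash
python3 -m inch '[{"dx":0.05,"dy":-0.03,"dz":0,"rx":0,"ry":0,"rz":-0.002},{"dx":0.1,"dy":-0.05,"dz":0,"rx":0,"ry":0,"rz":-0.002},{"dx":0.14,"dy":-0.07,"dz":0.01,"rx":0,"ry":0,"rz":-0.002},{"dx":0.164,"dy":-0.07,"dz":0.04,"rx":0,"ry":0,"rz":-0.002},{"dx":0.166,"dy":-0.07,"dz":0.058,"rx":0,"ry":0,"rz":-0.002}]' | sed -n 2,4p
python3 -m inch '[{"dx":0,"dy":0,"dz":0,"rx":0,"ry":0,"rz":0},{"dx":0,"dy":0,"dz":0,"rx":0,"ry":0,"rz":0}]' | sed -n '2p;4,6p'
python3 - <<'E'
from h import *
plan(.6847,-.0406,.092,14.15)
E
```

```text
tool_pos: [0.6841, -0.0348, 0.0904]
tool_rot: [-0.0, 0.992, 0.127, -0.0]
contact_force: [-1.0, -0.1, -0.2]
tool_pos: [0.6819, -0.0375, 0.0916]
contact_force: [0.2, 0.5, 1.2]
gripper_width: -0.001
grasp_force: 0.0
t 38.4 at [ 0.6819 -0.0375  0.0916] yaw 14.4 | dx dy dz [ 0.0024  0.0046 -0.0006] rz 0.0026
```

```bash
python3 -m inch '[{"dx":0.025,"dy":0.004,"dz":0,"rx":0,"ry":0,"rz":0.002},{"dx":0.045,"dy":0.004,"dz":0,"rx":0,"ry":0,"rz":0.002},{"dx":0.065,"dy":0.004,"dz":0,"rx":0,"ry":0,"rz":0.002},{"dx":0.085,"dy":0.004,"dz":0,"rx":0,"ry":0,"rz":0.002},{"dx":0.105,"dy":0.004,"dz":0,"rx":0,"ry":0,"rz":0.002}]' | sed -n '2p;4p'
python3 -m inch '[{"dx":0.006,"dy":0,"dz":0,"rx":0,"ry":0,"rz":0},{"dx":0.012,"dy":0,"dz":0,"rx":0,"ry":0,"rz":0},{"dx":0.018,"dy":0,"dz":0,"rx":0,"ry":0,"rz":0},{"dx":0.018,"dy":0,"dz":0,"rx":0,"ry":0,"rz":0}]' | sed -n '2p;4p'
```

```text
tool_pos: [0.7654, -0.0208, 0.0942]
contact_force: [-1.7, -0.5, -0.5]
tool_pos: [0.7749, -0.018, 0.0928]
contact_force: [-15.8, -3.0, 8.8]
```

```bash
python3 -m inch '[{"dx":0.004,"dy":0,"dz":0,"rx":0,"ry":0,"rz":0},{"dx":0.006,"dy":0,"dz":0,"rx":0,"ry":0,"rz":0},{"dx":0.006,"dy":0,"dz":0,"rx":0,"ry":0,"rz":0}]' | sed -n '2p;4p'
python3 -m inch '[{"dx":-0.03,"dy":0,"dz":0,"rx":0,"ry":0,"rz":0},{"dx":-0.08,"dy":0,"dz":-0.02,"rx":0,"ry":0,"rz":0},{"dx":-0.14,"dy":0.03,"dz":-0.06,"rx":0,"ry":0,"rz":0},{"dx":-0.2,"dy":0.06,"dz":-0.1,"rx":0,"ry":0,"rz":0},{"dx":-0.25,"dy":0.1,"dz":-0.12,"rx":0,"ry":0,"rz":0}]' | sed -n '2p;4p'
python3 -c "
from h import *
shot('scene','f.png',(170,170,350,310),4.2)
for z in (.105,.112):pass"
```

```text
tool_pos: [0.7753, -0.018, 0.0928]
contact_force: [-31.5, -6.1, 16.1]
tool_pos: [0.6253, -0.1227, 0.1806]
contact_force: [0.8, -0.8, 0.4]
```

View pics/f.png

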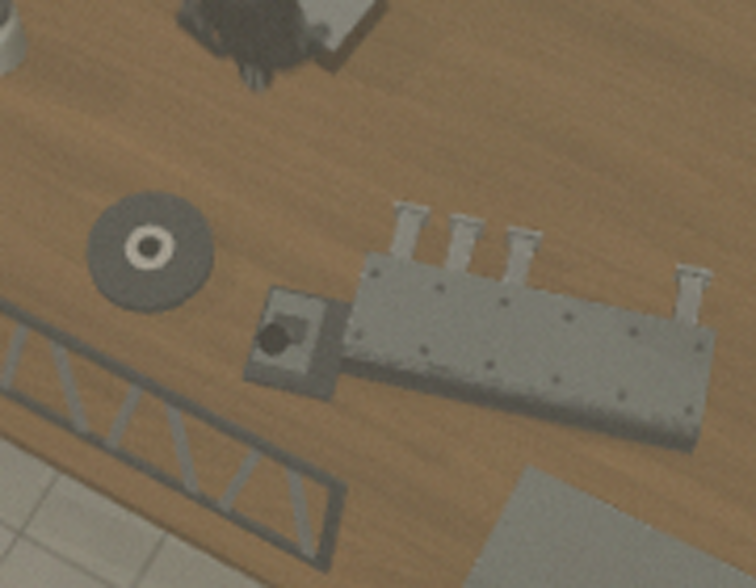

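The lever ball is now at (275,339), on the far side, and the four legs are in their bays. I check the ball's travel numerically.

```bash
python3 - <<'E'
from h import *
X=np.array([.9697,.2444]); b=np.array([.7332,-.0284])
for z in (.105,.112):
    p=onz("scene",275.5/4.2-.5+170,339.5/4.2-.5+170,z); d=p[:2]-b; print(p,"travel",d@X,"lat",d@[-X[1],X[0]])
E
```

```text
[ 0.79676245 -0.01177315  0.105     ] travel 0.06570010600345709 lat 0.000588398289566066
[ 0.79911462 -0.01000871  0.112     ] travel 0.06841224174991871 lat 0.0017245025240627597
```

```bash
python3 - <<'E'
from h import *
def blob(n,u,v,w=9):
    g=cv2.GaussianBlur(cv2.cvtColor(optics.grab_frame(n),cv2.COLOR_RGB2GRAY),(3,3),0).astype(float)
    p=g[v-w:v+w+1,u-w:u+w+1]; m=(p<38 if n=="top" else p<p.min()+14).astype(np.uint8)
    k,l,s,c=cv2.connectedComponentsWithStats(m); i=1+np.argmax(s[1:,4]); print(n,p.min(),s[i],c[i]+[u-w,v-w]); return c[i]+[u-w,v-w]
t0=proj("top",[.798,-.011,.108]).round().astype(int); print(t0)
T=blob("top",*t0); S=blob("scene",235,250)
a,b=ray("top",*T); c,d=ray("scene",*S)
s=np.linalg.lstsq(np.stack([b,-d],1),c-a,rcond=None)[0]; p,q=a+b*s[0],c+d*s[1]; m=(p+q)/2; print(p,q)
dd=m-[.7332,-.0284,.112]; print("travel",dd[:2]@[.9697,.2444],"dz",dd[2],"angle",2*np.arcsin(np.hypot(dd[:2]@[.9697,.2444],dd[2])/.16))
shot('top','f2.png',(205,80,275,140),8)
E
```

```text
[229  93]
top 25.0 [ 7  7  6  7 34] [229.5         94.29411765]
scene 74.0 [ 5  6  8  7 43] [234.65116279 250.04651163]
[ 0.79574281 -0.01130496  0.10560883] [ 0.79683765 -0.01344998  0.10578458]
travel 0.06509450312375471 dz -0.006303298046940645 angle 0.8421539545223893
```

View pics/f2.png

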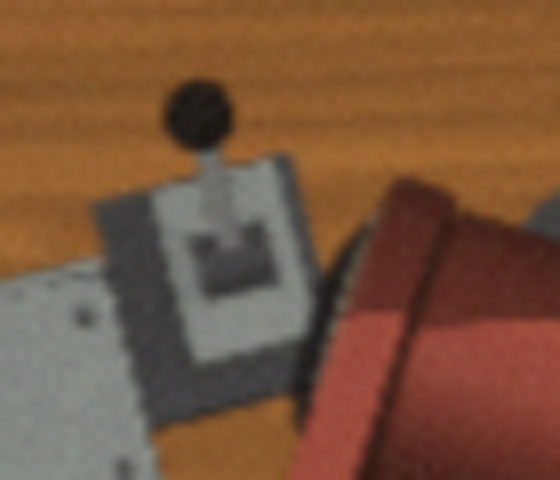

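```bash
python3 - <<'E'
from h import *
X=np.array([.9697,.2444]);Y=np.array([-.2444,.9697]);o=np.array([.6233,.155])
def f(u,v,z):
    p=onz("top",(u+.5)/8-.5+205,(v+.5)/8-.5+80,z)[:2]-o; return (p@X).round(4),(p@Y).round(4)
for z in (.01,.03,.042): print(z,"slot c",f(233,262,z),"slot far/near",f(228,232,z),f(240,292,z),"light plate far/near",f(215,172,z),f(253,345,z),"dark far/near",f(190,180,z),f(225,408,z))
for z in (.10,.105,.11): print("ball",z,f(199,116,z))
E
```

```text
0.01 slot c (np.float64(0.0955), np.float64(-0.2031)) slot far/near (np.float64(0.1073), np.float64(-0.2041)) (np.float64(0.0835), np.float64(-0.2028)) light plate far/near (np.float64(0.1313), np.float64(-0.205)) (np.float64(0.0622), np.float64(-0.2025)) dark far/near (np.float64(0.1307), np.float64(-0.1949)) (np.float64(0.0412), np.float64(-0.186))
0.03 slot c (np.float64(0.0908), np.float64(-0.2029)) slot far/near (np.float64(0.1024), np.float64(-0.2039)) (np.float64(0.0789), np.float64(-0.2026)) light plate far/near (np.float64(0.126), np.float64(-0.2048)) (np.float64(0.058), np.float64(-0.2024)) dark far/near (np.float64(0.1254), np.float64(-0.1948)) (np.float64(0.0372), np.float64(-0.1861))
0.042 slot c (np.float64(0.0879), np.float64(-0.2028)) slot far/near (np.float64(0.0995), np.float64(-0.2038)) (np.float64(0.0762), np.float64(-0.2025)) light plate far/near (np.float64(0.1229), np.float64(-0.2047)) (np.float64(0.0554), np.float64(-0.2022)) dark far/near (np.float64(0.1223), np.float64(-0.1948)) (np.float64(0.0349), np.float64(-0.1861))
ball 0.1 (np.float64(0.1288), np.float64(-0.2035))
ball 0.105 (np.float64(0.1274), np.float64(-0.2034))
ball 0.11 (np.float64(0.126), np.float64(-0.2034))
```

The geometry fits. The ball went from about 0.34 rad before the pivot's vertical to about 0.48 rad past it, dropping 4–6 mm on the way, and it hit a hard stop at 31 N. So the lever is thrown fully over. I hand the job in.

```bash
python3 -c "
from plant import ticket; print(ticket.job_done())"
```

```text
the job is handed in; nothing more can be done
None
```

I handed the job in with all four legs pushed home in bays 5, 2, 1 and 0 (bays 4 and 3 each stopped a leg at about 35 mm) and the lever then thrown to its hard stop; the hand-in gave no verdict, and the lever angle is my estimate from the pictures.

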